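Release the spectrometer's transport lock with the long T-key

ROBOT

A 6-joint arm with a two-finger parallel gripper is mounted at the origin on the work surface. World frame = base frame: x ahead of the robot, y to its left, z up, the work surface at z = 0. Lengths are in mm, angles in degrees, forces in N, time in s.
With the tool pointing down it reaches from about 300 to 850 mm from the base axis. Payload 4.2 kg.
Tool frame: the origin (TCP) lies at the very end of the fingers, on their centre line; the grasp point (between the pads) lies 19 mm behind it (env.grip_depth is the distance from the TCP to the grasp point, in mm); y points along the fingers, z is the direction in which the jaws open and shut, and the axes are right-handed (so a half turn about y gives the same grasp; the last joint's range is limited). The gripper opens to 91 mm and grips with 3 to 60 N. Pads are 32 mm wide; open, the fingers measure 118 mm over their backs; the gripper's body (76 mm by 178 mm) begins 60 mm behind the grasp point.
Start: joints at [-74.198, 18.312, 89.639, -0, 72.044, -1.146], TCP at [167.619, -550.043, 213.976] pointing down, gripper open.
Joint ranges: [-177.97, 177.97], [-48.28, 115.42], [12.27, 149.76], [-77.06, 257.06], [2.81, 150.46], [-146.56, 146.56]. Speed limits (degrees/s): [147.25, 147.25, 180, 180, 180, 180].

INTERFACE

Orientations are given as [roll, pitch, yaw] about the fixed x, y, z axes, in that order (R = Rz(yaw) Ry(pitch) Rx(roll)).
In Python, from workcell import state, imaging, job, env gives the robot as it stands.
- The arm moves only by the shell command python3 -m pendant 'ROWS' [FORCE]. ROWS is JSON, a list of rows, each an object with "delta_pos": the shift along the tool's x, y, z in cm, a list of three; "twist": the turn, a rotation vector about the tool's x, y, z in degrees, a list of three; "grip": the opening in per cent of the stroke, from 0 (shut) to 100 (fully open). In form: [{"delta_pos": [tx, ty, tz], "twist": [wx, wy, wz], "grip": grip}, ...]. A call has exactly 5 rows; each row is the pose to reach, as a shift and turn from the pose commanded when the call began, along the tool's axes at that moment; what a row does not reach only later rows make up. A row lasts 1/10 s, in which the tool goes at most 50 mm and 8.59 degrees, less where a joint would pass 70% of its speed; a pose out of reach is approached as far as the arm can. A call with a gripper value outside its range is refused whole. The fingers move at their own pace and stop on an object; FORCE is the grip in N (left out, the last holds). Time passes only in rows, so rows that repeat a pose let the fingers close, or fill a call up. It gives the time, the measured TCP pose, the force and the opening at its end, in the units of the state.
- state(): the state, without advancing time (a new reading comes with each control period).
- imaging.grab_frame(name): name is "side" or "top" or "wrist"; returns (picture, depth): 480x640x3 uint8, red, green, blue; 480x640 float32, mm along the optical axis (not along the pixel's ray), 0 where there is no reading.
- imaging.camera_info(name): a dict with "fx", "fy", "cx", "cy" (pixels), "R" (3x3) and "t" (3): a world point X has camera coordinates R X + t. Camera axes: x right, y down, z forward; pixel columns grow to the right and rows downward; lengths in mm; the calibration is good to about 2 mm. A picture is of the moment at which its call begins: read the wrist's pose just before it. camera_info takes no time and is no camera call; for the wrist camera it gives the pose at the moment of the call.
- job.job_done(): hands the job in, once; it reports no verdict.
The state is a dict: "time_s": time; "qpos": joint angles; "qvel": joint speeds; "effort": joint torques, N m; "ee_pos": TCP position; "ee_rot": TCP orientation; "force": force on the tool from outside, world axes, zero at the start; "torque": the same for the moment, N m; "gripper_width": finger opening in mm.
Only numpy, scipy, OpenCV 4.12 (cv2) and the standard library are available. Lean on these libraries where they do the work, as an engineer would, in place of code of your own. Each camera call takes 0.05 s, during which the arm holds its last target.

TASK

The bench spectrometer has been moved and its optics are still locked for transport: slide the small shutter on its cover fully open, take the long square-socket T-key from the tool stand, lower it down the port on to the square stem at the bottom and turn the stem anticlockwise (seen from above) to its stop. Then draw the key out, hang it upright by its collar in its empty hole in the stand without dropping it, slide the shutter fully shut and let go. Leave the other two tools in the stand, the bottle and the sample case where they are.

Things in the scene. Friction and masses are not known exactly. Their poses are not given: they have to be found in the camera images.
- spectrometer: Fixed white bench instrument, dark front band. Origin on the bench below the lock port's centre; x to its back, y left, z up. Case x -100 to 300, y -150 to 150 mm, flat cover 130 mm above the bench; on it a dark hood 30 mm high at x 120 to 280, y -60 to 130, and two rails 7 mm high beside the shutter (x 37 to 45 either way, y -37 to 105). It starts on either side, the tool stand on the other.
- port (a point): Centre of the round port's mouth, level with the cover (130 mm above the bench); axes as spectrometer. The port is 46 mm across and leads down an upright shaft, 46 mm across, to a floor 12 mm above the bench; the square stem stands in its middle. The shutter hides it at first.
- shutter_grip (a point): Middle of the upright ridge on the sliding shutter (moves with it), 15.5 mm above the cover; axes as spectrometer. Shutter: grey plate on the cover, 72 mm (x) by 64 mm (y), 5 mm thick. Ridge: 44 mm along x, 10 mm thick along y, 5 to 25 mm above the cover. Pinch or push it from above.
- shutter (a joint): Shutter slide in m, along the spectrometer's +y: 0 shut over the port, 0.066 fully open (stop); starts shut or up to 6 mm open. It has about 1.5 N of friction and stays where it is left.
- stem_top (a point): Top of the square lock stem, on the shaft's axis, 40 mm above the bench and 90 mm below the cover. The stem is 14 mm square, rises 28 mm from the shaft floor, and its top 4 mm taper to 9 mm square. x and y of this frame are square to the stem's flats and turn with it.
- lock (a joint): Turn of the stem in rad, anticlockwise seen from above: at 0 its flats are parallel to the spectrometer's sides; the stop (optics free) is at 1.5. It starts at 0 to 0.3, turns with about 0.12 N m of friction and stays where it is left.
- tkey: Loose steel T-key, 0.25 to 0.45 kg, longest tool in the stand, the only one with a square socket; starts upright in any of the three holes. Origin: centre of the socket's open lower end; z up the 12 mm round shank, y along the crossbar, x and y square to the socket's flats. Socket 16 mm square inside, 20 deep, outside 22 square up to 32 mm. Collar 52 mm across, 4 thick, underside at 116 mm.
- tkey_mouth (a point): The key's origin, centre of the socket's open lower end; axes as tkey. Fully down on the stem it is 20 mm above the bench (the collar then 6 mm above the cover); hanging in the stand, 12 mm. The socket has about 0.15 rad of play on the stem either way.
- tkey_bar (a point): Centre of the key's crossbar, 165 mm above the key's origin; axes as tkey. Crossbar 100 mm long (y), 14 mm thick (x), 16 mm high. It is 177 mm above the bench as the key hangs in the stand, 185 mm with the key fully down on the stem.
- stand: Fixed grey sheet-metal tool stand, 250 mm (x) by 110 mm (y); origin under its centre, z up. Its top sheet, 6 mm thick, 90 mm wide, upper face 128 mm above the bench, has three round holes 37 mm across at x -75, 0 and 75 mm, y 0; a tool hangs in each by its collar, its bar within 0.4 rad of the stand's y. Open underneath (end plates at x 122 mm either way).
- hex_driver: Bystander: shorter T-tool with a thin round shank and a steel bar 80 x 12 x 14 mm; hangs in one of the stand's holes, top at 175 mm above the bench. Collar 52 mm across. Origin at its lower tip, 48 mm above the bench as it hangs; y along its bar.
- slot_driver: Bystander: shorter T-tool with a flat blade and a black bar 90 x 16 x 22 mm; hangs in one of the stand's holes, top at 181 mm above the bench. Collar 52 mm across. Origin at its lower tip, 38 mm above the bench as it hangs; y along its bar.
- bottle: Bystander: tall amber reagent bottle with a black cap, 68 mm across and 230 mm high, 0.3 to 0.65 kg, standing on the bench between the stand and the spectrometer. Origin under its centre.
- case: Bystander: closed sample case 102 x 62 x 34 mm lying on the spectrometer's cover beside the port (at its -y side), its top 164 mm above the bench. Origin under its centre, x along its length.
Things that resemble listed ones, but are neither listed nor needed, are in the scene too. Leave any red or turquoise look-alike of the tkey alone.

How it is judged:
By the outcome, as a careful person would: the job done as asked, in the order asked, and still so for the second after the job is handed in, with the robot touching nothing.
It also fails if it takes over 72 s, if anything falls off the work surface, if the arm or the gripper's body presses on something with over 40 N, if the wrist force passes 120 N, or if a joint passes its speed limit or range.

## Working session

There is one attempt and no reset: what is moved stays moved. The work goes in short steps, Python scripts to look and compute and a shell command to move; the robot and the scene stay as the last step left them, time stands still between calls to the robot, and variables do not carry over. Pictures are saved under pics/ and viewed, and the job is handed in when it is done.

```bash
ls -la; mkdir -p pics; python3 - <<'E'
from workcell import state, imaging, job, env
import cv2
print(state()); print([a for a in dir(env) if a[0]!='_'])
for n in ["top","side"]:
    p,d=imaging.grab_frame(n); cv2.imwrite(f"pics/{n}0.png",p[:,:,::-1]); 
    import numpy as np; np.save(f"pics/{n}0d.npy",d)
    print(n,imaging.camera_info(n))
E
```

```text
total 12
drwxr-xr-x  3 agent agent 4096 Dec  7 14:54 .
drwxr-xr-x 23 root  root  4096 Dec  7 14:54 ..
drwxr-xr-x  2 agent agent 4096 Dec  7 14:54 pics
{'time_s': 0.0, 'qpos': array([-7.41998263e+01,  1.83510315e+01,  8.97074782e+01, -5.04410220e-04,
        7.20432707e+01, -1.14520748e+00]), 'qvel': array([-0.05437063,  0.05139888, -0.02286542, -0.10084143,  0.01503674,
        0.08237829]), 'effort': array([ 1.49586827e-03, -4.12453651e+01, -2.31972170e+01,  7.27981701e-02,
        4.53451287e-02, -1.43034804e-04]), 'ee_pos': array([ 167.45459121, -549.54001398,  213.11912729]), 'ee_rot': array([-9.01017697e+01,  1.55474763e-03, -1.63054464e+02]), 'force': array([ 0.67016121, -0.02600113,  0.16390749]), 'torque': array([-0.07346273, -0.00653032,  0.03923235]), 'gripper_width': 91.17076869830723}
['Unreachable', 'grip_depth']
top {'fx': 617.8947421998108, 'fy': 617.8947421998108, 'cx': 321.3764146025132, 'cy': 237.10455346676386, 'R': array([[ 0.0259429 , -0.9996617 , -0.00185699],
       [-0.97744727, -0.02497686, -0.20969738],
       [ 0.20958006,  0.00725527, -0.97776457]]), 't': array([   2.58605033,  484.32309355, 1435.8343073 ])}
side {'fx': 569.90175215261, 'fy': 569.90175215261, 'cx': 322.91493343791717, 'cy': 245.09298658360092, 'R': array([[-0.9934034 , -0.11399693,  0.01242545],
       [-0.08987098,  0.706666  , -0.70181648],
       [ 0.07122428, -0.69830357, -0.71224942]]), 't': array([ 476.75765113,  106.10289786, 1431.04979715])}
```

View pics/top0.png

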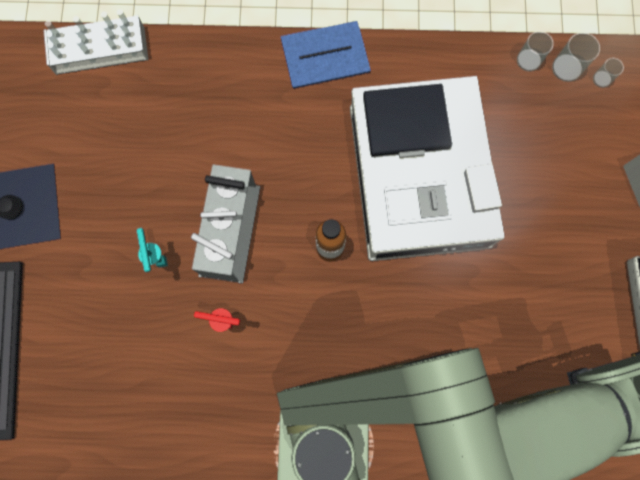

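View pics/side0.png

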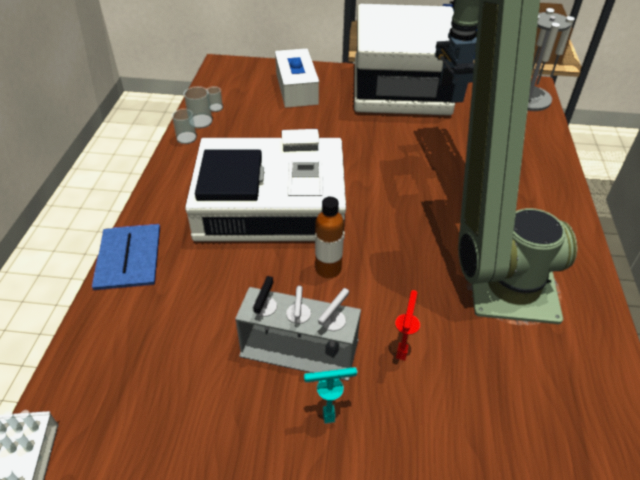

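Top view: the spectrometer is at (425,165), right, with its back facing away from the robot, and the stand is at (228,222), left. The near bar at (213,245) is the longest and looks like the T-key. I'll measure it and zoom in.

```bash
cat > h.py <<'E'
import numpy as np, cv2
from workcell import state, imaging
def ray(ci,u,v):
    R=np.array(ci['R']);t=np.array(ci['t'])
    d=R.T@np.array([(u-ci['cx'])/ci['fx'],(v-ci['cy'])/ci['fy'],1.]); return -R.T@t,d
def onz(ci,u,v,z):
    c,d=ray(ci,u,v); return c+d*(z-c[2])/d[2]
def proj(ci,X):
    q=np.array(ci['R'])@np.array(X)+np.array(ci['t']); return q[0]/q[2]*ci['fx']+ci['cx'],q[1]/q[2]*ci['fy']+ci['cy']
def cloud(ci,d):
    v,u=np.mgrid[0:480,0:640]; P=np.stack([(u-ci['cx'])/ci['fx']*d,(v-ci['cy'])/ci['fy']*d,d],-1)
    return (P-np.array(ci['t']))@np.array(ci['R'])
E
python3 - <<'E'
from h import *
for n,(a,b,c,d) in {"top":(180,60,520,300),"side":(180,120,380,400)}.items():
    ci=imaging.camera_info(n); D=np.load(f"pics/{n}0d.npy"); P=cloud(ci,D)
    im=cv2.imread(f"pics/{n}0.png")
    s=2.35 if n=="top" else 2.1
    cv2.imwrite(f"pics/{n}0z.png",cv2.resize(im[b:d,a:c],None,fx=s,fy=s,interpolation=cv2.INTER_CUBIC))
    ok=D>0
    # raised things in stand region
    z=P[...,2]
    for nm,lo,hi in [("cover",124,134),("standtop",122,131),("bars",165,195)]:
        m=((z>lo)&(z<hi)&ok).astype(np.uint8)
        k,l,st,ce=cv2.connectedComponentsWithStats(m)
        for i in range(1,k):
            if st[i,4]>40:
                Q=P[l==i]; r=cv2.minAreaRect(Q[:,:2].astype(np.float32))
                print(n,nm,st[i],np.round(Q.mean(0),1),"rect",np.round(r[0],1),np.round(r[1],1),round(r[2],1),"z90",np.percentile(Q[:,2],[50,95]).round(1))
E
```

```text
top cover [  352    77   152   176 12230] [ 615.  -231.8  129.1] rect [ 654.4 -225.4] [405.8 305.9] 7.5 z90 [129.1 133.1]
top cover [ 192  165   59  111 2851] [498.7 244.5 128.2] rect [505.2 245. ] [ 91.5 251.2] 82.7 z90 [128.  132.5]
top cover [420 186  14  15  64] [ 579.2 -224.2  131.4] rect [ 580.2 -223.7] [25.4 36.8] 66.4 z90 [131.5 133.9]
top standtop [ 352   77  152  177 8980] [ 619.5 -235.4  127.8] rect [ 654.4 -225.5] [406.2 306.3] 7.4 z90 [128.1 130.7]
top standtop [402  81  33   6  78] [ 851.4 -208.1  128.1] rect [ 851.1 -208. ] [ 8.  78.5] 6.3 z90 [128.4 130.8]
top standtop [ 192  165   59  111 2719] [498.9 244.5 127. ] rect [505.2 245.1] [ 91.6 251.3] 82.7 z90 [127.1 130.5]
top standtop [387 188  36  34 713] [ 548.4 -172.3  127.9] rect [ 549.5 -173.6] [74.5 77. ] 7.4 z90 [128.2 130.7]
top bars [205 175  40  15 322] [577.3 234.  177.9] rect [578.4 234.7] [88.7 17.8] 80.5 z90 [178.5 183.9]
top bars [201 211  36   8 199] [504.1 244.3 172.6] rect [504.7 244.6] [13.6 77.9] 5.8 z90 [172.7 177.3]
top bars [316 222  30  28 383] [454.6  -5.8 178.8] rect [462.3  -5.8] [65.1 59.5] 8
[... 2393 characters left out ...]
9.2] rect [468.4   8.3] [50.8 67.4] 88.4 z90 [179.5 191.3]
side bars [ 460  215  117   55 1496] [ 43.5  53.4 180.3] rect [31.1  1.4] [241.7 149.3] 15.2 z90 [180.3 193.5]
side bars [252 276  21  38 334] [579.8 243.9 177.8] rect [580.5 240.3] [90.5 17.3] 81.0 z90 [179.  182.8]
side bars [294 286   8  33 187] [505.9 251.3 173. ] rect [506.5 248.4] [12.  78.7] 4.1 z90 [173.3 176.5]
side bars [318 289  31  37 341] [432.4 261.7 182. ] rect [431.8 258.6] [99.7 15.4] 63.4 z90 [183.1 186.6]
side bars [403 291  14  39 267] [276.9 241.4 171.5] rect [276.5 238.3] [100.8  13.9] 81.0 z90 [171.7 174.7]
side bars [303 368  54  14 421] [422.8 410.8 170.9] rect [422.4 409. ] [99.5 16.8] 15.7 z90 [171.2 174.6]
```

```bash
cat >> h.py <<'E'
from scipy.spatial.transform import Rotation as Ro
def plan(pos,yaw):
    """print shift (cm, tool axes) and twist to get TCP to pos, tool pointing down with tool-yaw"""
    s=state(); R=Ro.from_euler('xyz',s['ee_rot'],degrees=True)
    T=Ro.from_euler('xyz',[-90,0,yaw],degrees=True)
    d=R.inv().apply(np.array(pos)-s['ee_pos'])/10
    w=(R.inv()*T).as_rotvec(degrees=True)
    print("t",round(s['time_s'],2),"ee",s['ee_pos'].round(1),s['ee_rot'].round(2),"w",round(s['gripper_width'],1),"F",s['force'].round(1),"q",s['qpos'].round(0))
    print("delta_cm",d.round(2),"twist",w.round(2))
def show(n,fn,crop=None,s=1):
    ci=imaging.camera_info(n); p,d=imaging.grab_frame(n); np.savez("pics/"+fn+".npz",p=p,d=d,**{k:ci[k] for k in ci})
    im=p[:,:,::-1]
    if crop: a,b,c,e=crop; im=im[b:e,a:c]
    cv2.imwrite("pics/"+fn+".png",cv2.resize(im,None,fx=s,fy=s,interpolation=cv2.INTER_CUBIC)); return ci,p,d
E
python3 -c "
from h import *
plan([545,-226,330],-172.5)"
```

```text
t 0.1 ee [ 167.5 -549.6  213.2] [ -90.09    0.   -163.05] w 91.3 F [0.9 0.3 0.1] q [-74.  18.  90.  -0.  72.  -1.]
delta_cm [-45.55 -11.65 -19.97] twist [0.09 9.45 0.01]
```

View pics/top0z.png

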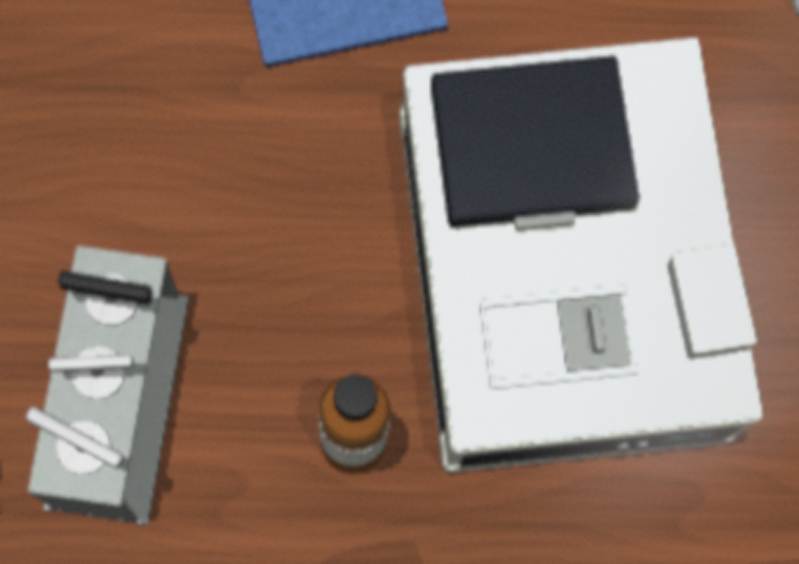

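The zoom shows the black bar at (105,287), the hex bar at (90,363) and the T-key bar at (75,437). The shutter is at (597,330) and the case at (712,300). Next I'll fly to above the shutter.

```bash
python3 -m pendant '[{"delta_pos":[-4.5,-1.2,-2],"twist":[0,1,0],"grip":50},{"delta_pos":[-9,-4,-4],"twist":[0,3,0],"grip":50},{"delta_pos":[-13.5,-6,-6],"twist":[0,5,0],"grip":50},{"delta_pos":[-18,-8,-8],"twist":[0,7,0],"grip":50},{"delta_pos":[-22.5,-10,-10],"twist":[0,9.4,0],"grip":50}]'; python3 -c "
from h import *
plan([545,-226,330],-172.5)"
```

```text
time_s: 0.6
ee_pos: [342.9, -397.4, 308.2]
ee_rot: [-90.0, -0.0, -172.6]
force: [0.4, -1.3, -0.7]
gripper_width: 53.9
t 0.6 ee [ 342.9 -397.4  308.2] [-9.0010e+01 -1.0000e-02 -1.7257e+02] w 53.9 F [ 0.4 -1.3 -0.7] q [-50.  11.  86.  -0.  83.  32.]
delta_cm [-22.26  -2.18 -14.38] twist [ 0.01 -0.07  0.01]
```

```bash
python3 -m pendant '[{"delta_pos":[-5,-0.5,-3],"twist":[0,0,0],"grip":50},{"delta_pos":[-9,-1,-6],"twist":[0,0,0],"grip":50},{"delta_pos":[-13.5,-1.5,-9],"twist":[0,0,0],"grip":50},{"delta_pos":[-18,-2,-12],"twist":[0,0,0],"grip":50},{"delta_pos":[-22.3,-2.2,-14.4],"twist":[0,0,0],"grip":50}]'; python3 -c "
from h import *
plan([545,-226,330],-172.5)
print(show('wrist','w1')[0])"
```

```text
time_s: 1.1
ee_pos: [532.1, -235.3, 329.0]
ee_rot: [-90.0, -0.0, -172.4]
force: [-0.2, -1.5, 1.2]
gripper_width: 45.6
t 1.1 ee [ 532.1 -235.3  329. ] [ -89.99   -0.   -172.44] w 45.6 F [-0.2 -1.5  1.2] q [-25.  16.  76.  -0.  87.  57.]
delta_cm [-1.4  -0.1  -0.75] twist [-0.01  0.06  0.  ]
{'fx': 421.4131294930255, 'fy': 421.4131294930255, 'cx': 326.0744958121278, 'cy': 238.88814448557073, 'R': array([[ 1.32059776e-01, -9.91241458e-01,  7.66971180e-04],
       [-9.57148063e-01, -1.27316366e-01,  2.60111763e-01],
       [-2.57735915e-01, -3.50844061e-02, -9.65578212e-01]]), 't': array([-303.46508753,  420.90719102,  628.88585812])}
```

View pics/w1.png

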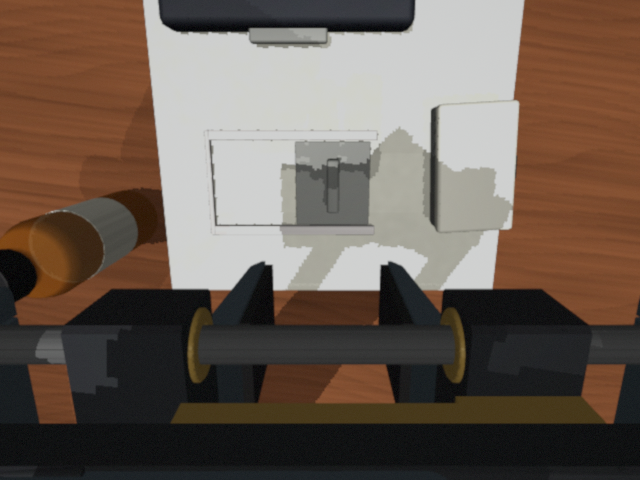

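Wrist view: the shutter plate spans cols 295–370 and rows 140–228, the ridge is at (333,186), and the rails run along rows 134 and 231. The case starts at col 432.

```bash
python3 - <<'E'
from h import *
f=np.load("pics/w1.npz"); ci={k:f[k] for k in f}; P=cloud(ci,f['d'])
sub=P[175:205,300:365]
print("z profile ridge", P[185,310:360,2].round(0))
for c in [(318,345,150,222,148,162,"ridge"),(285,376,137,232,133,145,"plate"),(425,520,95,235,158,170,"case")]:
    a,b,r0,r1,lo,hi,n=c; Q=P[r0:r1,a:b].reshape(-1,3); Q=Q[(Q[:,2]>lo)&(Q[:,2]<hi)]
    r=cv2.minAreaRect(Q[:,:2].astype(np.float32)); print(n,len(Q),np.round(r[0],1),np.round(r[1],1),round(r[2],1),Q[:,2].mean())
# ray-cast
for nm,z,pts in [("plate",135,[(295,140),(370,141),(370,228),(295,228)]),("ridge",155,[(328,159),(339,158),(338,212),(328,212)]),
  ("rail outer",137,[(205,131),(377,132),(374,234),(211,234)]),("case top",164,[(439,105),(518,100),(511,229),(442,231)])]:
    X=np.array([onz(ci,u,v,z) for u,v in pts]); print(nm,X[:,:2].round(1).tolist(),"mean",X.mean(0).round(1))
    e=X[3]-X[0]; print("  yaw", np.degrees(np.arctan2(-e[1],-e[0])).round(1))
# cover edges: white side edges at rows
def edge(p0,p1): 
    a=onz(ci,*p0,130);b=onz(ci,*p1,130); print("edge",a.round(1),b.round(1),np.degrees(np.arctan2(b[1]-a[1],b[0]-a[0])).round(2))
g=cv2.cvtColor(f['p'],cv2.COLOR_RGB2GRAY).astype(int); h=cv2.cvtColor(f['p'],cv2.COLOR_RGB2HSV)[...,1]
for r in (40,70,100,120):
    print(r,[int(np.argmax(h[r,130:220]<60))+130, 560-int(np.argmax(h[r,560:440:-1]<60))])
E
```

```text
z profile ridge [134. 134. 134. 134. 133. 134. 134. 133. 132. 134. 134. 134. 134. 133.
 134. 135. 134. 151. 153. 153. 154. 153. 155. 153. 153. 155. 154. 153.
 153. 152. 135. 134. 133. 133. 133. 134. 132. 132. 134. 133. 135. 132.
 133. 134. 134. 134. 133. 134. 133. 134.]
ridge 660 [ 558.1 -237.4] [43.5  9.9] 7.6 153.35147385065932
plate 5298 [ 555.8 -235.1] [81.5 79.1] 7.6 134.10105674311245
case 10105 [ 588.1 -348.9] [102.2  64. ] 10.8 162.09393872180874
plate [[589.9, -201.2], [597.4, -263.7], [523.2, -275.6], [514.4, -209.7]] mean [ 556.2 -237.5  135. ]
  yaw 6.5
ridge [[579.5, -230.4], [581.4, -239.0], [537.7, -244.4], [536.6, -236.2]] mean [ 558.8 -237.5  155. ]
  yaw 7.7
rail outer [[587.3, -126.4], [605.4, -268.1], [518.7, -279.7], [499.7, -136.8]] mean [ 552.8 -202.8  137. ]
  yaw 6.8
case top [[631.1, -308.1], [642.5, -366.4], [544.1, -385.8], [535.0, -330.3]] mean [ 588.2 -347.6  164. ]
  yaw 13.0
40 [147, 519]
70 [150, 516]
100 [153, 516]
120 [155, 517]
```

```bash
python3 -c "
from h import *
plan([558.2,-237.4,140],-172.4)"
```

```text
t 1.15 ee [ 538.3 -230.2  328.2] [ -90.25    0.35 -172.11] w 45.8 F [4.4 2.8 0.9] q [-25.  17.  76.   0.  87.  58.]
delta_cm [-1.76 18.83  1.07] twist [ 0.25  0.29 -0.35]
```

```bash
python3 -m pendant '[{"delta_pos":[-1,4,0.8],"twist":[0,0,0],"grip":50},{"delta_pos":[-1,8,0.8],"twist":[0,0,0],"grip":50},{"delta_pos":[-1,12,0.8],"twist":[0,0,0],"grip":50},{"delta_pos":[-1,13,0.8],"twist":[0,0,0],"grip":50},{"delta_pos":[-1,13,0.8],"twist":[0,0,0],"grip":50}]'; python3 -c "
from h import *
plan([558.2,-237.4,140],-172.4)"
```

```text
time_s: 1.65
ee_pos: [541.2, -243.4, 197.3]
ee_rot: [-90.1, -0.2, -172.5]
force: [0.8, -0.5, 0.1]
gripper_width: 45.3
t 1.65 ee [ 541.2 -243.4  197.3] [ -90.11   -0.18 -172.46] w 45.3 F [ 0.8 -0.5  0.1] q [-25.  21.  89.  -0.  71.  57.]
delta_cm [-1.79  5.73 -0.36] twist [ 0.11 -0.06  0.18]
```

```bash
python3 -m pendant '[{"delta_pos":[-1.8,2,-0.4],"twist":[0,0,0],"grip":50},{"delta_pos":[-1.8,4.5,-0.4],"twist":[0,0,0],"grip":50},{"delta_pos":[-1.8,5.7,-0.4],"twist":[0,0,0],"grip":50},{"delta_pos":[-1.8,5.7,-0.4],"twist":[0,0,0],"grip":2},{"delta_pos":[-1.8,5.7,-0.4],"twist":[0,0,0],"grip":2}]' 15; python3 -c "
from h import *
plan([558.2,-237.4,140],-172.4)"
```

```text
time_s: 2.15
ee_pos: [560.1, -238.0, 143.5]
ee_rot: [-89.9, 0.1, -172.5]
force: [-0.0, 0.2, 1.4]
gripper_width: 32.7
t 2.15 ee [ 560.1 -238.   143.5] [-8.9910e+01  1.3000e-01 -1.7247e+02] w 32.7 F [-0.   0.2  1.4] q [-24.  24.  91.  -0.  64.  58.]
delta_cm [ 0.19  0.35 -0.08] twist [-0.09 -0.07 -0.13]
```

```bash
python3 -m pendant '[{"delta_pos":[0,0,0],"twist":[0,0,0],"grip":2},{"delta_pos":[0,0.1,0],"twist":[0,0,0],"grip":2},{"delta_pos":[0,0.1,0],"twist":[0,0,0],"grip":2},{"delta_pos":[0,0.1,0],"twist":[0,0,0],"grip":2},{"delta_pos":[0,0.1,-1],"twist":[0,0,0],"grip":2}]' 20; python3 -c "
from h import *
plan([558.2,-237.4,140],-172.4)"
```

```text
time_s: 2.65
ee_pos: [558.5, -228.8, 141.5]
ee_rot: [-89.8, 0.1, -172.5]
force: [-0.3, -2.0, 4.5]
gripper_width: 10.0
t 2.65 ee [ 558.5 -228.8  141.5] [-8.985e+01  7.000e-02 -1.725e+02] w 10.0 F [-0.3 -2.   4.5] q [-23.  24.  92.  -0.  64.  59.]
delta_cm [0.14 0.16 0.85] twist [-0.15 -0.1  -0.07]
```

```bash
python3 -m pendant '[{"delta_pos":[0,0,-1.5],"twist":[0,0,0],"grip":2},{"delta_pos":[0,0,-3],"twist":[0,0,0],"grip":2},{"delta_pos":[0,0,-4.5],"twist":[0,0,0],"grip":2},{"delta_pos":[0,0,-5.5],"twist":[0,0,0],"grip":2},{"delta_pos":[0,0,-5.5],"twist":[0,0,0],"grip":2}]' 20; python3 -c "
from h import *
plan([549.7,-172,140],-172.4)"
```

```text
time_s: 3.15
ee_pos: [551.0, -171.8, 141.6]
ee_rot: [-89.9, 0.1, -172.4]
force: [-0.5, -1.1, 5.9]
gripper_width: 9.4
t 3.15 ee [ 551.  -171.8  141.6] [-8.9900e+01  7.0000e-02 -1.7235e+02] w 9.4 F [-0.5 -1.1  5.9] q [-18.  22.  96.  -0.  63.  64.]
delta_cm [ 0.13  0.16 -0.  ] twist [-0.1   0.05 -0.07]
```

```bash
python3 -m pendant '[{"delta_pos":[0,0,-0.2],"twist":[0,0,0],"grip":2},{"delta_pos":[0,0,-0.4],"twist":[0,0,0],"grip":2},{"delta_pos":[0,0,-0.4],"twist":[0,0,0],"grip":2},{"delta_pos":[0,0,-0.4],"twist":[0,0,0],"grip":2},{"delta_pos":[0,0,-0.4],"twist":[0,0,0],"grip":2}]' 20; python3 -c "
from h import *
plan([549.7,-172,140],-172.4)"
```

```text
time_s: 3.65
ee_pos: [551.0, -171.7, 141.6]
ee_rot: [-89.6, 0.1, -172.4]
force: [-0.4, -10.0, 4.6]
gripper_width: 9.9
t 3.65 ee [ 551.  -171.7  141.6] [-8.963e+01  9.000e-02 -1.724e+02] w 9.9 F [ -0.4 -10.    4.6] q [-18.  21.  96.  -0.  62.  64.]
delta_cm [0.14 0.16 0.01] twist [-0.37  0.   -0.09]
```

```bash
python3 -m pendant '[{"delta_pos":[0,0,0],"twist":[0,0,0],"grip":25},{"delta_pos":[0,0,0],"twist":[0,0,0],"grip":35},{"delta_pos":[0,-2,0],"twist":[0,0,0],"grip":35},{"delta_pos":[0,-6,0],"twist":[0,0,0],"grip":35},{"delta_pos":[0,-10,0],"twist":[0,0,0],"grip":35}]' ; python3 -c "
from h import *
ci=imaging.camera_info('wrist'); s=state(); c=-ci['R'].T@ci['t']; print('cam off', c-s['ee_pos'], ci['R'][2], s['ee_pos'])
off=c-s['ee_pos']
plan([557.2-off[0],-236.7-off[1],280],-172.4)"
```

```text
time_s: 4.15
ee_pos: [549.3, -167.5, 240.3]
ee_rot: [-90.2, -0.2, -172.4]
force: [0.5, -1.1, 0.8]
gripper_width: 31.9
cam off [ 73.52254764   9.64903551 168.75225203] [-0.26140672 -0.03226938 -0.96468918] [ 549.32860696 -167.5025536   240.33851314]
t 4.15 ee [ 549.3 -167.5  240.3] [ -90.18   -0.2  -172.43] w 31.9 F [ 0.5 -1.1  0.8] q [-18.  18.  87.   0.  76.  64.]
delta_cm [ 7.56 -3.96  6.94] twist [ 0.18 -0.03  0.2 ]
```

```bash
python3 -m pendant '[{"delta_pos":[3.5,-2,3.5],"twist":[0,0,0],"grip":35},{"delta_pos":[7.5,-2,6.9],"twist":[0,0,0],"grip":35},{"delta_pos":[7.5,-2,6.9],"twist":[0,0,0],"grip":35},{"delta_pos":[7.5,-2,6.9],"twist":[0,0,0],"grip":35},{"delta_pos":[7.5,-2,6.9],"twist":[0,0,0],"grip":35}]' ; python3 -c "
from h import *
plan([484,-246,280],-172.4)
show('wrist','w2'); print(state()['ee_pos'])"
```

```text
time_s: 4.65
ee_pos: [485.3, -246.0, 260.0]
ee_rot: [-90.1, -0.0, -172.4]
force: [-0.9, 1.1, 0.4]
gripper_width: 32.2
t 4.65 ee [ 485.3 -246.   260. ] [-9.0110e+01 -3.0000e-02 -1.7243e+02] w 32.2 F [-0.9  1.1  0.4] q [-28.  14.  89.   0.  77.  54.]
delta_cm [ 0.13 -2.   -0.02] twist [ 0.11 -0.03  0.03]
[ 485.54737712 -245.90374401  260.01015328]
```

View pics/w2.png

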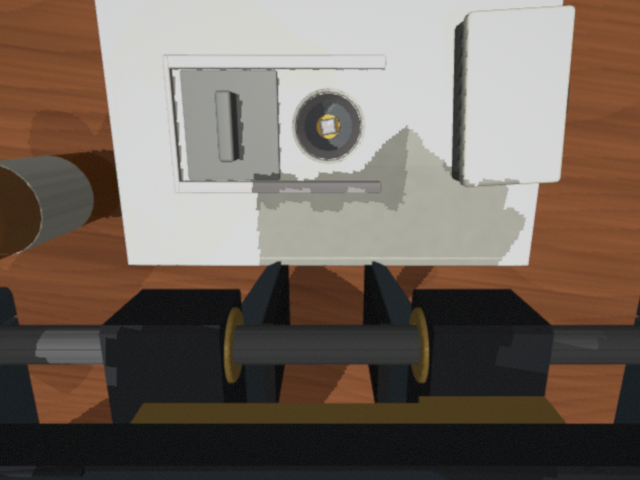

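The shutter is fully open. The port shows at (328,125) with the stem at (328,126).

```bash
python3 - <<'E'
from h import *
f=np.load("pics/w2.npz"); ci={k:f[k] for k in f}; p=f['p']; 
crop=p[80:170,283:373][:,:,::-1]; cv2.imwrite("pics/w2z.png",cv2.resize(crop,None,fx=6.6,fy=6.6,interpolation=cv2.INTER_NEAREST))
g=cv2.cvtColor(p,cv2.COLOR_RGB2GRAY); m=(g<150).astype(np.uint8); m[:, :285]=0; m[:,372:]=0; m[:85]=0; m[165:]=0
k,l,st,ce=cv2.connectedComponentsWithStats(m); i=1+np.argmax(st[1:,4]); print(st[i],ce[i])
cs,_=cv2.findContours((l==i).astype(np.uint8),cv2.RETR_EXTERNAL,cv2.CHAIN_APPROX_NONE); c=max(cs,key=len); el=cv2.fitEllipse(cv2.convexHull(c)); print(el, onz(ci,*el[0],130))
hsv=cv2.cvtColor(p,cv2.COLOR_RGB2HSV); print(onz(ci,328,126,40))
print(p[118:136,318:340].mean(2).astype(int))
P=cloud(ci,f['d']); print(P[118:136,318:340,2].round(0).astype(int))
E
```

```text
[ 295   91   66   70 3345] [327.21554559 125.50553064]
((327.63946533203125, 125.53919219970703), (66.87239074707031, 69.16134643554688), 1.9383624792099) [ 558.14057755 -236.94156168  130.        ]
[ 557.74656706 -237.51796797   40.        ]
[[ 63  79  94 104 135 160 158 151 145 144 142 143 141 135 134 130 113  95
   99 105 105 105]
 [ 73  85  93  96 119 137 137 129 125 127 133 143 152 160 162 149 114  98
  104 102  89  95]
 [ 83  95 101 113 123 133 138 144 140 144 165 177 188 196 191 165 119  99
  102  96  79  88]
 [ 91 100 114 143 161 169 176 180 180 186 198 203 207 210 199 167 123 100
  102  99 102 107]
 [ 96  98 116 154 179 188 192 194 195 203 211 212 211 208 196 171 127 100
  104 105 118 121]
 [100  96 112 152 184 196 197 196 198 205 212 210 205 202 195 176 132 104
  103 106 126 131]
 [101  96 107 147 183 198 198 198 199 205 211 206 199 197 194 178 138 107
  101 107 133 138]
 [ 99  97 102 138 178 196 197 198 197 199 203 200 195 194 193 180 142 107
   98 106 134 136]
 [101  99 103 129 171 193 195 195 194 195 195 194 193 193 192 174 133 108
   96 104 118 116]
 [101 100 100 124 16
[... 1792 characters left out ...]
9  39  39  38  38  38  37  36
   35  13  13  12]
 [ 12  11  12  35  36  37  38  37  39  37  38  37  39  38  38  38  38  36
   34  13  13  13]
 [ 11  12  13  11  36  37  39  37  38  38  38  37  39  39  38  37  38  35
   37  13  12  11]
 [ 14  12  14  12  35  36  38  37  38  38  36  38  39  37  36  36 429  38
   35  13  12  11]
 [ 11  12  13  12  36  35  38  37  36  36  38  36  37  37  36  34  35  34
   34  13  12  12]
 [ 10  10  14  13  36  36  37  35  36  34  36  35  34  36  35  33  13  12
   12  12  11  10]
 [ 10  11  13  14  36  35  36  36  34  36  12  13  14  13  14  13  13  13
   11  10  10  10]
 [ 10  10  11  12  12  12  12  13  13  12  12  12  13  12  11  12  12  12
   10  10   9  10]]
```

View pics/w2z.png

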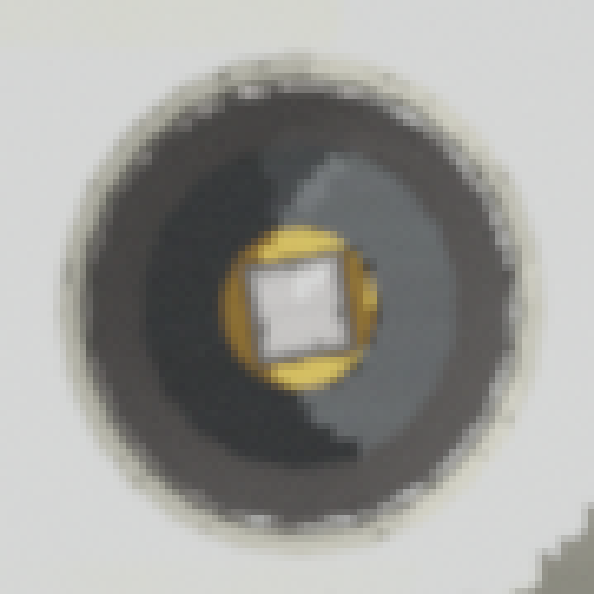

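```bash
python3 - <<'E'
from h import *
f=np.load("pics/w2.npz"); ci={k:f[k] for k in f}; p=f['p']; P=cloud(ci,f['d'])[110:145,305:352]; 
m=(P[...,2]>30)&(P[...,2]<45); Q=P[m]
r=cv2.minAreaRect(Q[:,:2].astype(np.float32)); print(np.round(r[0],1),np.round(r[1],1),r[2], Q.mean(0))
# gray-based: bright top, sat low
hsv=cv2.cvtColor(p,cv2.COLOR_RGB2HSV)[110:145,305:352]
big=cv2.resize(hsv,None,fx=8,fy=8,interpolation=cv2.INTER_CUBIC)
b=((big[...,2]>165)&(big[...,1]<50)).astype(np.uint8)
k,l,st,ce=cv2.connectedComponentsWithStats(b); i=l[16*8,23*8]; ys,xs=np.nonzero(l==i)
U=(xs+.5)/8-.5+305;V=(ys+.5)/8-.5+110
X=np.array([onz(ci,u,v,40)[:2] for u,v in zip(U[::7],V[::7])],np.float32)
for S in (X,): r=cv2.minAreaRect(S); print("bright",np.round(r[0],1),np.round(r[1],1),r[2], X.mean(0))
# 4-fold moment angle
d=X-X.mean(0); 
th=np.degrees(np.angle(np.mean((d[:,0]+1j*d[:,1])**4))/4); print("4fold corner dir",th, "flat", th+45)
d=Q[:,:2]-Q[:,:2].mean(0); th=np.degrees(np.angle(np.mean((d[:,0]+1j*d[:,1])**4))/4); print("depth 4fold", th+45)
E
```

```text
[ 556.7 -237.7] [29.8 42. ] 7.9126787185668945 [ 557.52133092 -237.81827961   36.90345771]
bright [ 557.7 -237.4] [10.7 10.7] 17.745986938476562 [ 557.7041  -237.38858]
4fold corner dir -26.827171 flat 18.172829
depth 4fold 6.73421489707696
```

```bash
python3 -c "
from h import *
plan([398,190,330],-116.8)"
```

```text
t 4.7 ee [ 485.5 -245.9  260. ] [-9.0090e+01 -3.0000e-02 -1.7239e+02] w 31.8 F [-0.6  0.3 -0.3] q [-28.  14.  89.   0.  77.  54.]
delta_cm [  2.91  -6.93 -44.38] twist [ 1.000e-01 -5.559e+01 -2.000e-02]
```

```bash
python3 -m pendant '[{"delta_pos":[0.3,-4,-3],"twist":[0,-8,0],"grip":45},{"delta_pos":[0.6,-7,-7],"twist":[0,-16,0],"grip":45},{"delta_pos":[1,-7,-12],"twist":[0,-24,0],"grip":45},{"delta_pos":[1.4,-7,-17],"twist":[0,-32,0],"grip":45},{"delta_pos":[1.8,-7,-22],"twist":[0,-40,0],"grip":45}]' ; python3 -c "
from h import *
plan([398,190,330],-116.8)"
```

```text
time_s: 5.2
ee_pos: [438.1, -29.1, 330.6]
ee_rot: [-90.0, 0.0, -132.1]
force: [1.0, 1.0, 0.1]
gripper_width: 41.1
t 5.2 ee [438.1 -29.1 330.6] [-9.0030e+01  4.0000e-02 -1.3205e+02] w 41.1 F [1.  1.  0.1] q [-5.  3. 93.  0. 84. 37.]
delta_cm [-13.58   0.08 -17.65] twist [  0.03 -15.25  -0.05]
```

```bash
python3 -m pendant '[{"delta_pos":[-3,0,-4],"twist":[0,-5,0],"grip":45},{"delta_pos":[-6.5,0,-8.5],"twist":[0,-10,0],"grip":45},{"delta_pos":[-10,0,-13],"twist":[0,-15,0],"grip":45},{"delta_pos":[-13.6,0,-17.6],"twist":[0,-15.2,0],"grip":45},{"delta_pos":[-13.6,0,-17.6],"twist":[0,-15.2,0],"grip":45}]' ; python3 -c "
from h import *
plan([398,190,330],-116.8)
show('wrist','w3')"
```

```text
time_s: 5.7
ee_pos: [398.8, 191.8, 330.3]
ee_rot: [-90.1, 0.0, -116.9]
force: [0.7, -0.1, 0.7]
gripper_width: 41.1
t 5.7 ee [398.8 191.8 330.3] [-9.0110e+01  4.0000e-02 -1.1691e+02] w 41.1 F [ 0.7 -0.1  0.7] q [24.  3. 93.  0. 84. 51.]
delta_cm [0.2  0.03 0.01] twist [ 0.11 -0.11 -0.04]
```

View pics/w3.png

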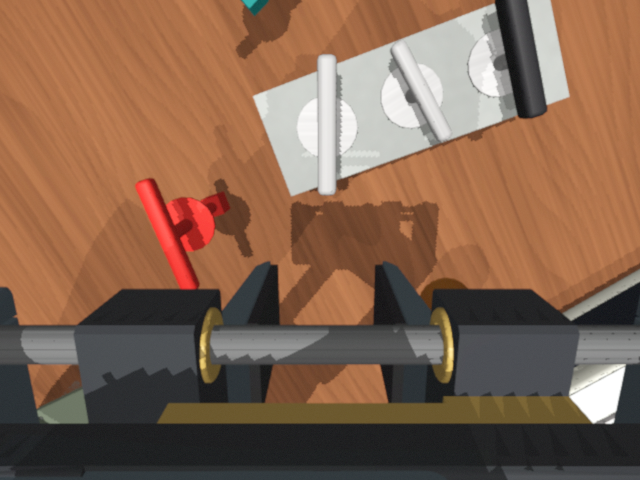

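The key bar spans (327,55)–(327,193) and is aligned with the tool. Its collar disc is at (327,127).

```bash
python3 - <<'E'
from h import *
f=np.load("pics/w3.npz"); ci={k:f[k] for k in f}; p=f['p']; D=f['d']; P=cloud(ci,D); z=P[...,2]
m=np.zeros(z.shape,bool); m[40:210,300:360]=1; m&=(z>176)&(z<195)
Q=P[m]; r=cv2.minAreaRect(Q[:,:2].astype(np.float32)); print("bar",len(Q),np.round(r[0],1),np.round(r[1],1),r[2],Q.mean(0))
# raycast bar: colour rows
g=p.mean(2)
c=[]
for row in (65,80,170,185):
    pass
print("ends ray", onz(ci,327,55,185).round(1),onz(ci,327,193,185).round(1), ((onz(ci,327,55,185)+onz(ci,327,193,185))/2).round(1))
# sheet
m=(z>120)&(z<135)&(D>0); k,l,st,ce=cv2.connectedComponentsWithStats(m.astype(np.uint8)); i=1+np.argmax(st[1:,4]); Q=P[l==i]; r=cv2.minAreaRect(Q[:,:2].astype(np.float32)); print("sheet",np.round(r[0],1),np.round(r[1],1),r[2])
E=[onz(ci,u,v,128) for u,v in [(253,95),(290,195)]]; print(E, "edge mid",(E[0]+E[1])/2)
# collar ellipse: white disc
hsv=cv2.cvtColor(p,cv2.COLOR_RGB2HSV); m=np.zeros(z.shape,np.uint8); m[85:165,285:370]=((hsv[85:165,285:370,2]>228)).astype(np.uint8)
cs,_=cv2.findContours(m,cv2.RETR_EXTERNAL,cv2.CHAIN_APPROX_NONE); pts=np.vstack(cs); pts=pts[(abs(pts[:,0,0]-327)>13)]
el=cv2.fitEllipse(cv2.convexHull(pts)); print(el,onz(ci,*el[0],132).round(1))
cv2.imwrite("pics/w3z.png",cv2.resize(p[40:210,240:400][:,:,::-1],None,fx=3.5,fy=3.5,interpolation=cv2.INTER_CUBIC))
plan([431,256,161.5],-116.8)
E
```

```text
bar 2638 [432.2 256.3] [99.1 13.7] 63.13822937011719 [432.79809342 257.63946415 182.46820595]
ends ray [453.9 299.2 185. ] [410.5 213.6 185. ] [432.2 256.4 185. ]
sheet [549.8 241.5] [90.1 78.8] 82.93397521972656
[array([388.56264363, 307.20244143, 128.        ]), array([376.41683625, 218.95514568, 128.        ])] edge mid [382.48973994 263.07879356 128.        ]
((326.4651794433594, 126.5489501953125), (59.095787048339844, 61.125328063964844), 6.024170875549316) [431.8 256.7 132. ]
t 5.75 ee [398.7 193.4 330.1] [ -90.2     0.13 -116.85] w 41.2 F [0.6 1.8 0.3] q [24.  3. 93.  0. 84. 51.]
delta_cm [-7.   16.88  0.11] twist [ 0.2  -0.05 -0.13]
```

View pics/w3z.png

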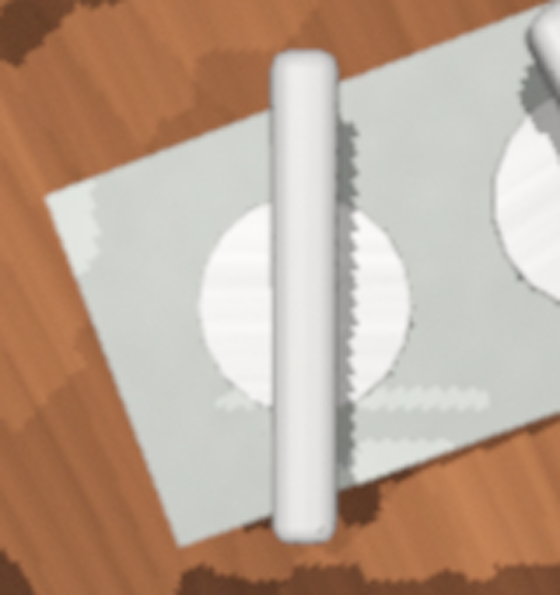

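```bash
python3 -m pendant '[{"delta_pos":[-4,3,0],"twist":[0,0,0],"grip":45},{"delta_pos":[-7.1,6,0],"twist":[0,0,0],"grip":45},{"delta_pos":[-7.1,10,0],"twist":[0,0,0],"grip":45},{"delta_pos":[-7.1,12,0],"twist":[0,0,0],"grip":45},{"delta_pos":[-7.1,12,0],"twist":[0,0,0],"grip":45}]' ; python3 -c "
from h import *
plan([432.1,256.4,161.5],-116.85)"
```

```text
time_s: 6.25
ee_pos: [430.5, 250.1, 207.1]
ee_rot: [-90.3, -0.4, -117.1]
force: [-0.2, 0.7, 0.4]
gripper_width: 40.6
t 6.25 ee [430.5 250.1 207.1] [ -90.28   -0.4  -117.15] w 40.6 F [-0.2  0.7  0.4] q [ 29.  12. 100.   0.  69.  56.]
delta_cm [-0.66  4.56 -0.13] twist [ 0.28 -0.3   0.4 ]
```

```bash
python3 -m pendant '[{"delta_pos":[-0.4,1.5,-0.1],"twist":[0,0,0],"grip":45},{"delta_pos":[-0.4,3,-0.1],"twist":[0,0,0],"grip":45},{"delta_pos":[-0.4,3.8,-0.1],"twist":[0,0,0],"grip":45},{"delta_pos":[-0.4,4.4,-0.1],"twist":[0,0,0],"grip":45},{"delta_pos":[-0.4,4.4,-0.1],"twist":[0,0,0],"grip":45}]' ; python3 -c "
from h import *
plan([432.1,256.4,161.5],-116.85)"
```

```text
time_s: 6.75
ee_pos: [433.8, 254.3, 166.8]
ee_rot: [-90.0, -0.0, -117.2]
force: [0.5, 0.7, -0.1]
gripper_width: 40.8
t 6.75 ee [433.8 254.3 166.8] [-9.0000e+01 -1.0000e-02 -1.1725e+02] w 40.8 F [ 0.5  0.7 -0.1] q [ 29.  14. 103.  -0.  63.  56.]
delta_cm [-0.11  0.53 -0.25] twist [ 0.   -0.4   0.01]
```

```bash
python3 -m pendant '[{"delta_pos":[-0.1,0.2,-0.2],"twist":[0,-0.4,0],"grip":45},{"delta_pos":[-0.1,0.4,-0.2],"twist":[0,-0.4,0],"grip":45},{"delta_pos":[-0.1,0.4,-0.2],"twist":[0,-0.4,0],"grip":45},{"delta_pos":[-0.1,0.4,-0.2],"twist":[0,-0.4,0],"grip":0},{"delta_pos":[-0.1,0.4,-0.2],"twist":[0,-0.4,0],"grip":0}]' 45; python3 -c "
from h import *
plan([432.1,256.4,161.5],-116.85)"
```

```text
time_s: 7.25
ee_pos: [432.6, 256.0, 162.9]
ee_rot: [-90.0, 0.0, -116.9]
force: [-0.7, 0.3, -0.4]
gripper_width: 27.8
t 7.25 ee [432.6 256.  162.9] [-8.9980e+01  1.0000e-02 -1.1686e+02] w 27.8 F [-0.7  0.3 -0.4] q [ 29.  14. 103.  -0.  62.  56.]
delta_cm [-0.01  0.14 -0.06] twist [-0.02 -0.01 -0.01]
```

```bash
python3 -m pendant '[{"delta_pos":[0,0,0],"twist":[0,0,0],"grip":0},{"delta_pos":[0,0,0],"twist":[0,0,0],"grip":0},{"delta_pos":[0,0,0],"twist":[0,0,0],"grip":0},{"delta_pos":[0,0,0],"twist":[0,0,0],"grip":0},{"delta_pos":[0,0,0],"twist":[0,0,0],"grip":0}]' 45; python3 -c "
from h import *
plan([432.1,256.4,161.5],-116.85)"
```

```text
time_s: 7.75
ee_pos: [432.2, 256.1, 162.7]
ee_rot: [-90.0, -0.0, -116.9]
force: [-1.7, 0.5, 0.7]
gripper_width: 13.8
t 7.75 ee [432.2 256.1 162.7] [-9.0030e+01 -1.0000e-02 -1.1686e+02] w 13.8 F [-1.7  0.5  0.7] q [ 29.  14. 103.   0.  62.  56.]
delta_cm [-0.02  0.12 -0.02] twist [ 0.03 -0.01  0.01]
```

```bash
python3 -m pendant '[{"delta_pos":[0,-2,0],"twist":[0,0,0],"grip":0},{"delta_pos":[0,-6,0],"twist":[0,0,0],"grip":0},{"delta_pos":[0,-10.5,0],"twist":[0,0,0],"grip":0},{"delta_pos":[0,-15,0],"twist":[0,0,0],"grip":0},{"delta_pos":[0,-19,0],"twist":[0,0,0],"grip":0}]' 45; python3 -c "
from h import *
plan([557.9,-237.2,400],-162.1)
p=show('side','s1')"
```

```text
time_s: 8.25
ee_pos: [432.5, 255.6, 354.1]
ee_rot: [-90.0, -0.0, -116.9]
force: [1.1, -0.2, -3.9]
gripper_width: 13.5
t 8.25 ee [432.5 255.6 354.1] [-8.9960e+01 -3.0000e-02 -1.1686e+02] w 13.5 F [ 1.1 -0.2 -3.9] q [29.  8. 83. -0. 89. 56.]
delta_cm [38.3  -4.55 33.45] twist [-5.000e-02  4.524e+01  1.000e-02]
```

View pics/s1.png

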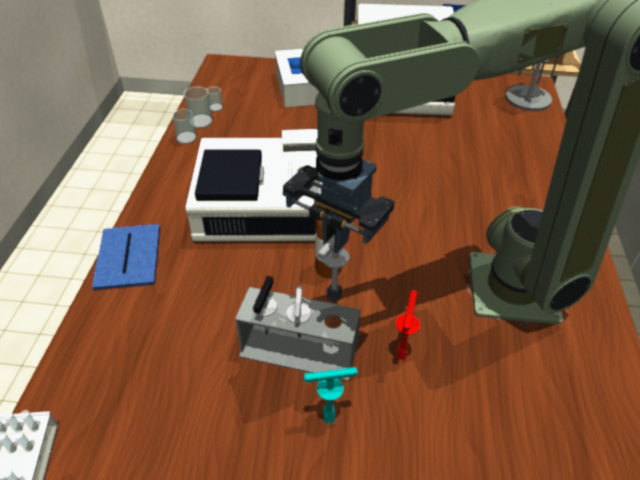

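```bash
python3 -m pendant '[{"delta_pos":[2,-3,1.7],"twist":[0,3,0],"grip":0},{"delta_pos":[5,-5,4.3],"twist":[0,7,0],"grip":0},{"delta_pos":[8.5,-5.5,7.4],"twist":[0,12,0],"grip":0},{"delta_pos":[12,-5.5,10.5],"twist":[0,17,0],"grip":0},{"delta_pos":[15.5,-5.5,13.5],"twist":[0,22,0],"grip":0}]' 45; python3 -c "
from h import *
plan([557.9,-237.2,400],-162.1)"
```

```text
time_s: 8.8
ee_pos: [483.2, 54.7, 406.8]
ee_rot: [-90.0, -0.1, -139.0]
force: [1.3, 0.8, -3.6]
gripper_width: 13.4
t 8.8 ee [483.2  54.7 406.8] [-8.9980e+01 -6.0000e-02 -1.3905e+02] w 13.4 F [ 1.3  0.8 -3.6] q [ 5.  7. 78. -0. 95. 54.]
delta_cm [13.49  0.7  26.94] twist [-0.03 23.05  0.06]
```

```bash
python3 -m pendant '[{"delta_pos":[2,0,4],"twist":[0,4,0],"grip":0},{"delta_pos":[4.5,0,9],"twist":[0,9,0],"grip":0},{"delta_pos":[7,0.2,14],"twist":[0,14,0],"grip":0},{"delta_pos":[9.5,0.5,19],"twist":[0,19,0],"grip":0},{"delta_pos":[11.5,0.7,23],"twist":[0,23,0],"grip":0}]' 45; python3 -c "
from h import *
plan([557.9,-237.2,300],-162.1)"
```

```text
time_s: 9.3
ee_pos: [544.5, -182.3, 399.9]
ee_rot: [-90.0, -0.1, -162.1]
force: [1.5, 1.1, -4.6]
gripper_width: 14.1
t 9.3 ee [ 544.5 -182.3  399.9] [-9.0030e+01 -9.0000e-02 -1.6206e+02] w 14.1 F [ 1.5  1.1 -4.6] q [-20.  15.  68.  -0.  97.  52.]
delta_cm [0.4  9.99 5.64] twist [0.03 0.04 0.09]
```

```bash
python3 -m pendant '[{"delta_pos":[0.2,0,3],"twist":[0,0,0],"grip":0},{"delta_pos":[0.4,1,5.6],"twist":[0,0,0],"grip":0},{"delta_pos":[0.4,4,5.6],"twist":[0,0,0],"grip":0},{"delta_pos":[0.4,7,5.6],"twist":[0,0,0],"grip":0},{"delta_pos":[0.4,7,5.6],"twist":[0,0,0],"grip":0}]' 45; python3 -c "
from h import *
plan([557.9,-237.2,300],-162.1)
show('wrist','w4');show('side','s2');show('top','t2')"
```

```text
time_s: 9.8
ee_pos: [555.6, -234.0, 324.9]
ee_rot: [-90.5, -0.6, -161.9]
force: [-1.1, 0.1, -4.8]
gripper_width: 13.9
t 9.8 ee [ 555.6 -234.   324.9] [ -90.47   -0.58 -161.89] w 13.9 F [-1.1  0.1 -4.8] q [-24.  19.  73.  -0.  89.  48.]
delta_cm [-0.15  2.48  0.4 ] twist [0.47 0.2  0.58]
```

View pics/w4.png

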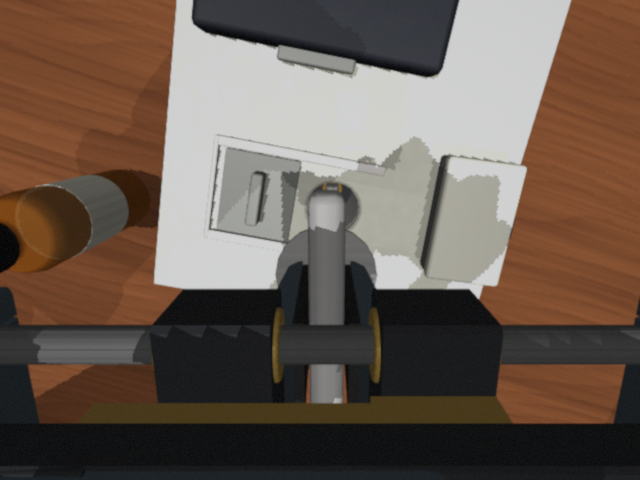

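```bash
python3 - <<'E'
import cv2,numpy as np
a=cv2.imread("pics/s2.png")[100:260,200:420]; b=cv2.imread("pics/t2.png")[100:260,320:540]
cv2.imwrite("pics/st2.png",cv2.resize(np.vstack([a,b]),None,fx=1.87,fy=1.87,interpolation=cv2.INTER_CUBIC))
E
```

```text
(no output)
```

View pics/st2.png

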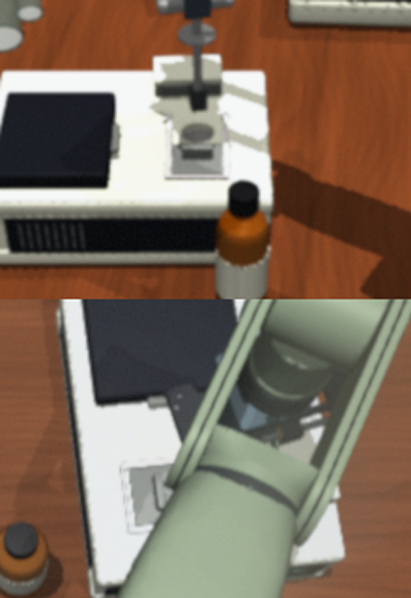

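The side view shows the key hanging upright over the port, with the shutter open. I'll fine-align it, then lower it.

```bash
python3 -m pendant '[{"delta_pos":[0,0.5,0],"twist":[0,0,0],"grip":0},{"delta_pos":[0,1,0],"twist":[0,0,0],"grip":0},{"delta_pos":[0,1.5,0],"twist":[0,0,0],"grip":0},{"delta_pos":[0,1.5,0],"twist":[0,0,0],"grip":0},{"delta_pos":[0,1.5,0],"twist":[0,0,0],"grip":0}]' 45; python3 -c "
from h import *
plan([557.9,-237.2,210],-162.1)"
```

```text
time_s: 10.45
ee_pos: [558.1, -234.3, 316.3]
ee_rot: [-90.0, -0.0, -161.8]
force: [0.2, -0.1, -3.6]
gripper_width: 13.5
t 10.45 ee [ 558.1 -234.3  316.3] [-9.0000e+01 -1.0000e-02 -1.6185e+02] w 13.5 F [ 0.2 -0.1 -3.6] q [-24.  19.  74.  -0.  87.  48.]
delta_cm [ 0.11 10.63  0.26] twist [-0.    0.25  0.01]
```

```bash
python3 -m pendant '[{"delta_pos":[0.1,0.5,0.26],"twist":[0,0.25,0],"grip":0},{"delta_pos":[0.1,1,0.26],"twist":[0,0.25,0],"grip":0},{"delta_pos":[0.1,2.2,0.26],"twist":[0,0.25,0],"grip":0},{"delta_pos":[0.1,3.8,0.26],"twist":[0,0.25,0],"grip":0},{"delta_pos":[0.1,5.5,0.26],"twist":[0,0.25,0],"grip":0}]' 45; python3 -c "
from h import *
plan([557.9,-237.2,210],-162.1)"
```

```text
time_s: 10.95
ee_pos: [557.8, -237.2, 260.0]
ee_rot: [-90.0, -0.0, -162.1]
force: [-0.0, -1.1, -4.4]
gripper_width: 14.0
t 10.95 ee [ 557.8 -237.2  260. ] [-9.0010e+01 -1.0000e-02 -1.6211e+02] w 14.0 F [-0.  -1.1 -4.4] q [-24.  20.  81.  -0.  79.  48.]
delta_cm [-0.01  5.    0.01] twist [ 0.01 -0.01  0.01]
```

Aligned, and the socket is already in the shaft with no contact. I'll lower it to just above the stem.

```bash
python3 -m pendant '[{"delta_pos":[0,1.5,0],"twist":[0,0,0],"grip":0},{"delta_pos":[0,3.5,0],"twist":[0,0,0],"grip":0},{"delta_pos":[0,5,0],"twist":[0,0,0],"grip":0},{"delta_pos":[0,6,0],"twist":[0,0,0],"grip":0},{"delta_pos":[0,6,0],"twist":[0,0,0],"grip":0}]' 45; python3 -c "
from h import *
plan([557.9,-237.2,170.7],-162.1)"
```

```text
time_s: 11.45
ee_pos: [556.9, -236.7, 199.2]
ee_rot: [-90.2, -0.2, -162.1]
force: [0.3, -0.9, -4.4]
gripper_width: 14.0
t 11.45 ee [ 556.9 -236.7  199.2] [ -90.15   -0.18 -162.1 ] w 14.0 F [ 0.3 -0.9 -4.4] q [-24.  22.  87.  -0.  72.  48.]
delta_cm [-0.09  2.85  0.08] twist [ 0.15 -0.    0.18]
```

```bash
python3 -m pendant '[{"delta_pos":[-0.05,0.3,0.05],"twist":[0,0,0],"grip":0},{"delta_pos":[-0.05,0.6,0.05],"twist":[0,0,0],"grip":0},{"delta_pos":[-0.05,0.9,0.05],"twist":[0,0,0],"grip":0},{"delta_pos":[-0.05,1.2,0.05],"twist":[0,0,0],"grip":0},{"delta_pos":[-0.05,1.4,0.05],"twist":[0,0,0],"grip":0}]' 45; python3 -c "
from h import *
plan([557.9,-237.2,170.7],-162.1)"
```

```text
time_s: 11.95
ee_pos: [558.6, -237.5, 187.2]
ee_rot: [-90.0, 0.0, -162.1]
force: [0.2, -0.3, -4.0]
gripper_width: 13.5
t 11.95 ee [ 558.6 -237.5  187.2] [ -89.99    0.   -162.1 ] w 13.5 F [ 0.2 -0.3 -4. ] q [-24.  22.  88.  -0.  70.  48.]
delta_cm [ 0.05  1.65 -0.05] twist [-0.01 -0.   -0.  ]
```

```bash
python3 -m pendant '[{"delta_pos":[0.05,0.3,-0.05],"twist":[0,0,0],"grip":0},{"delta_pos":[0.05,0.6,-0.05],"twist":[0,0,0],"grip":0},{"delta_pos":[0.05,0.9,-0.05],"twist":[0,0,0],"grip":0},{"delta_pos":[0.05,1.2,-0.05],"twist":[0,0,0],"grip":0},{"delta_pos":[0.05,1.3,-0.05],"twist":[0,0,0],"grip":0}]' 45; python3 -c "
from h import *
plan([557.9,-237.2,170.7],-162.1)"
```

```text
time_s: 12.45
ee_pos: [557.8, -237.2, 173.9]
ee_rot: [-90.0, -0.0, -162.1]
force: [-0.6, 0.2, -4.9]
gripper_width: 13.7
t 12.45 ee [ 557.8 -237.2  173.9] [-9.002e+01 -3.000e-02 -1.621e+02] w 13.7 F [-0.6  0.2 -4.9] q [-24.  23.  89.  -0.  68.  48.]
delta_cm [-0.01  0.32  0.01] twist [ 0.02 -0.    0.03]
```

The key has slipped over the stem with no side force. I'll seat it and start turning anticlockwise.

```bash
python3 -m pendant '[{"delta_pos":[0,0.2,0],"twist":[0,-3,0],"grip":0},{"delta_pos":[0,0.25,0],"twist":[0,-10,0],"grip":0},{"delta_pos":[0,0.25,0],"twist":[0,-17,0],"grip":0},{"delta_pos":[0,0.25,0],"twist":[0,-24,0],"grip":0},{"delta_pos":[0,0.25,0],"twist":[0,-31,0],"grip":0}]' 50; python3 -c "
from h import *
plan([557.9,-237.2,171],-162.1); print(state()['torque'])"
```

```text
time_s: 12.95
ee_pos: [557.9, -237.4, 171.7]
ee_rot: [-90.0, -0.0, -130.8]
force: [-0.5, -0.2, -4.0]
gripper_width: 14.0
t 12.95 ee [ 557.9 -237.4  171.7] [-8.9990e+01 -2.0000e-02 -1.3084e+02] w 14.0 F [-0.5 -0.2 -4. ] q [-24.  23.  89.  -0.  68.  17.]
delta_cm [-0.01  0.07 -0.02] twist [-2.000e-02  3.126e+01  2.000e-02]
[-0.15329933  0.03842518 -0.11830495]
```

```bash
python3 -m pendant '[{"delta_pos":[0,0,0],"twist":[0,-7,0],"grip":0},{"delta_pos":[0,0,0],"twist":[0,-14,0],"grip":0},{"delta_pos":[0,0,0],"twist":[0,-21,0],"grip":0},{"delta_pos":[0,0,0],"twist":[0,-28,0],"grip":0},{"delta_pos":[0,0,0],"twist":[0,-35,0],"grip":0}]' 50; python3 -c "
from h import *
plan([557.9,-237.2,171],-162.1); print(state()['torque'])"
```

```text
time_s: 13.45
ee_pos: [557.9, -237.2, 171.7]
ee_rot: [-90.0, 0.0, -95.8]
force: [0.3, -0.3, -4.8]
gripper_width: 13.8
t 13.45 ee [ 557.9 -237.2  171.7] [-90.01   0.   -95.84] w 13.8 F [ 0.3 -0.3 -4.8] q [-24.  23.  89.  -0.  68. -18.]
delta_cm [-0.    0.07 -0.  ] twist [1.000e-02 6.626e+01 1.000e-02]
[-0.0557561  -0.06676167 -0.18103067]
```

```bash
python3 -m pendant '[{"delta_pos":[0,0,0],"twist":[0,-5,0],"grip":0},{"delta_pos":[0,0,0],"twist":[0,-10,0],"grip":0},{"delta_pos":[0,0,0],"twist":[0,-13,0],"grip":0},{"delta_pos":[0,0,0],"twist":[0,-16,0],"grip":0},{"delta_pos":[0,0,0],"twist":[0,-17,0],"grip":0}]' 50; python3 -c "
from h import *
plan([557.9,-237.2,171],-162.1); print(state()['torque'])"
```

```text
time_s: 13.95
ee_pos: [557.9, -237.1, 171.7]
ee_rot: [-90.0, 0.0, -79.1]
force: [-0.7, 0.5, -4.7]
gripper_width: 13.7
t 13.95 ee [ 557.9 -237.1  171.7] [-9.002e+01  1.000e-02 -7.907e+01] w 13.7 F [-0.7  0.5 -4.7] q [-24.  23.  89.   0.  68. -35.]
delta_cm [0.01 0.07 0.  ] twist [2.000e-02 8.303e+01 0.000e+00]
[ 0.04567795 -0.06190897 -0.12999823]
```

```bash
python3 -m pendant '[{"delta_pos":[0,0,0],"twist":[0,-1,0],"grip":0},{"delta_pos":[0,0,0],"twist":[0,-2,0],"grip":0},{"delta_pos":[0,0,0],"twist":[0,-3,0],"grip":0},{"delta_pos":[0,0,0],"twist":[0,-3,0],"grip":0},{"delta_pos":[0,0,0],"twist":[0,-3,0],"grip":0}]' 50; python3 -c "
from h import *
plan([557.9,-237.2,171],-162.1); print(state()['torque'])"
```

```text
time_s: 14.45
ee_pos: [557.9, -237.1, 171.7]
ee_rot: [-90.0, 0.0, -76.1]
force: [-0.2, -0.7, -5.1]
gripper_width: 13.6
t 14.45 ee [ 557.9 -237.1  171.7] [-9.001e+01  1.000e-02 -7.611e+01] w 13.6 F [-0.2 -0.7 -5.1] q [-24.  23.  89.  -0.  68. -38.]
delta_cm [0.01 0.07 0.  ] twist [2.000e-02 8.599e+01 0.000e+00]
[ 0.05785616 -0.04286733 -0.11816425]
```

```bash
python3 -m pendant '[{"delta_pos":[0,0,0],"twist":[0,-1,0],"grip":0},{"delta_pos":[0,0,0],"twist":[0,-2,0],"grip":0},{"delta_pos":[0,0,0],"twist":[0,-3,0],"grip":0},{"delta_pos":[0,0,0],"twist":[0,-3,0],"grip":0},{"delta_pos":[0,0,0],"twist":[0,-3,0],"grip":0}]' 50; python3 -c "
from h import *
plan([557.9,-237.2,171],-162.1); print(state()['torque'])"
```

```text
time_s: 14.95
ee_pos: [557.9, -237.2, 171.7]
ee_rot: [-90.0, 0.0, -73.1]
force: [-0.4, 1.0, -5.8]
gripper_width: 13.9
t 14.95 ee [ 557.9 -237.2  171.7] [-9.001e+01  1.000e-02 -7.312e+01] w 13.9 F [-0.4  1.  -5.8] q [-24.  23.  89.   0.  68. -41.]
delta_cm [ 0.    0.07 -0.  ] twist [ 2.000e-02  8.898e+01 -0.000e+00]
[ 0.10603514  0.00472925 -0.32369517]
```

```bash
python3 -m pendant '[{"delta_pos":[0,0,0],"twist":[0,-1,0],"grip":0},{"delta_pos":[0,0,0],"twist":[0,-2,0],"grip":0},{"delta_pos":[0,0,0],"twist":[0,-2,0],"grip":0},{"delta_pos":[0,0,0],"twist":[0,-2,0],"grip":0},{"delta_pos":[0,0,0],"twist":[0,-2,0],"grip":0}]' 50; python3 -c "
from h import *
plan([557.9,-237.2,171],-162.1); print(state()['torque'])"
```

```text
time_s: 15.45
ee_pos: [557.9, -237.2, 171.8]
ee_rot: [-90.0, 0.0, -71.1]
force: [-0.6, 0.1, -5.9]
gripper_width: 13.4
t 15.45 ee [ 557.9 -237.2  171.8] [-9.001e+01  1.000e-02 -7.111e+01] w 13.4 F [-0.6  0.1 -5.9] q [-24.  23.  89.  -0.  68. -43.]
delta_cm [ 0.    0.08 -0.  ] twist [1.000e-02 9.099e+01 0.000e+00]
[ 0.19462371  0.03977222 -0.44425527]
```

```bash
python3 -m pendant '[{"delta_pos":[0,0,0],"twist":[0,-1,0],"grip":0},{"delta_pos":[0,0,0],"twist":[0,-2,0],"grip":0},{"delta_pos":[0,0,0],"twist":[0,-3,0],"grip":0},{"delta_pos":[0,0,0],"twist":[0,-3,0],"grip":0},{"delta_pos":[0,0,0],"twist":[0,-3,0],"grip":0}]' 50; python3 -c "
from h import *
plan([557.9,-237.2,171],-162.1); print(state()['torque'])"
```

```text
time_s: 15.95
ee_pos: [557.9, -237.1, 171.7]
ee_rot: [-90.0, 0.0, -68.1]
force: [-0.5, 1.0, -7.5]
gripper_width: 14.0
t 15.95 ee [ 557.9 -237.1  171.7] [-9.001e+01  1.000e-02 -6.810e+01] w 14.0 F [-0.5  1.  -7.5] q [-24.  23.  89.   0.  68. -46.]
delta_cm [ 0.01  0.07 -0.  ] twist [ 2.0e-02  9.4e+01 -0.0e+00]
[ 0.24735351  0.06243051 -0.64574402]
```

The torque is climbing elastically, so the stem is at its stop. I'll back off into the play and draw the key out.

```bash
python3 -m pendant '[{"delta_pos":[0,0,0],"twist":[0,5,0],"grip":0},{"delta_pos":[0,0,0],"twist":[0,10,0],"grip":0},{"delta_pos":[0,0,0],"twist":[0,14,0],"grip":0},{"delta_pos":[0,0,0],"twist":[0,14,0],"grip":0},{"delta_pos":[0,0,0],"twist":[0,14,0],"grip":0}]' 50; python3 -c "
from h import *
plan([557.9,-237.2,171],-162.1); print(state()['torque'])"
```

```text
time_s: 16.45
ee_pos: [558.4, -237.4, 172.4]
ee_rot: [-89.9, -0.1, -81.9]
force: [-0.4, -0.4, -3.7]
gripper_width: 13.4
t 16.45 ee [ 558.4 -237.4  172.4] [-8.995e+01 -7.000e-02 -8.195e+01] w 13.4 F [-0.4 -0.4 -3.7] q [-24.  23.  89.  -0.  68. -32.]
delta_cm [-0.03  0.14 -0.04] twist [-9.000e-02  8.015e+01  2.000e-02]
[ 0.1023525   0.04338922 -0.01961476]
```

```bash
python3 -m pendant '[{"delta_pos":[0,-0.7,0],"twist":[0,0,0],"grip":0},{"delta_pos":[0,-1.5,0],"twist":[0,0,0],"grip":0},{"delta_pos":[0,-2.5,0],"twist":[0,0,0],"grip":0},{"delta_pos":[0,-4.5,0],"twist":[0,0,0],"grip":0},{"delta_pos":[0,-7,0],"twist":[0,0,0],"grip":0}]' 50; python3 -m pendant '[{"delta_pos":[0,-3,0],"twist":[0,0,0],"grip":0},{"delta_pos":[0,-7,0],"twist":[0,0,0],"grip":0},{"delta_pos":[0,-11,0],"twist":[0,0,0],"grip":0},{"delta_pos":[0,-13,0],"twist":[0,0,0],"grip":0},{"delta_pos":[0,-13,0],"twist":[0,0,0],"grip":0}]' 50;  python3 -c "
from h import *
s=state();print(s['ee_pos'])
show('wrist','w5')"
```

```text
time_s: 16.95
ee_pos: [557.7, -237.1, 242.6]
ee_rot: [-90.1, 0.0, -82.1]
force: [0.4, -0.4, -3.7]
gripper_width: 13.6
time_s: 17.45
ee_pos: [559.1, -237.7, 376.8]
ee_rot: [-89.5, -0.3, -82.1]
force: [0.3, -0.4, -3.8]
gripper_width: 13.8
[ 559.13261996 -237.70601995  376.83575479]
```

View pics/w5.png

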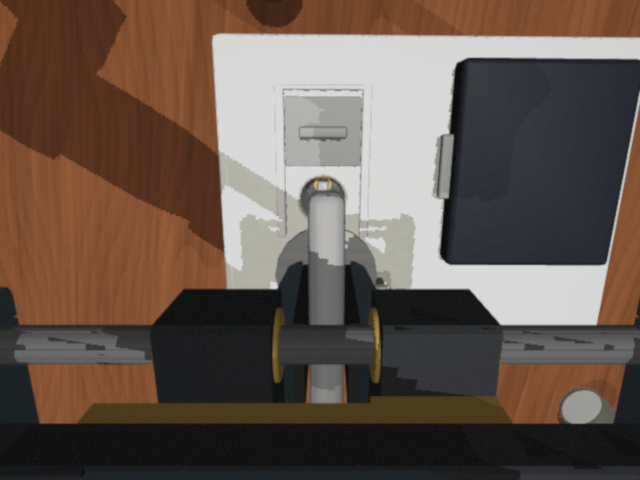

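```bash
python3 -m pendant '[{"delta_pos":[3,0,0],"twist":[0,0,0],"grip":0},{"delta_pos":[6,0,0],"twist":[0,0,0],"grip":0},{"delta_pos":[7,0,0],"twist":[0,0,0],"grip":0},{"delta_pos":[7,0,0],"twist":[0,0,0],"grip":0},{"delta_pos":[7,0,0],"twist":[0,0,0],"grip":0}]' 50;  python3 - <<'E'
from h import *
s=state();print(s['ee_pos'])
ci,p,d=show('wrist','w6')
u,v=map(int,proj(ci,[557.8,-237.3,40])); print(u,v)
cv2.imwrite("pics/w6z.png",cv2.resize(p[v-40:v+40,u-40:u+40][:,:,::-1],None,fx=7,fy=7,interpolation=cv2.INTER_NEAREST))
hsv=cv2.cvtColor(p,cv2.COLOR_RGB2HSV)[v-18:v+18,u-18:u+18]
big=cv2.resize(hsv,None,fx=8,fy=8,interpolation=cv2.INTER_CUBIC)
b=((big[...,2]>165)&(big[...,1]<50)).astype(np.uint8)
k,l,st,ce=cv2.connectedComponentsWithStats(b); print(st,ce)
i=1+np.argmin(np.hypot(*(ce[1:]-144).T)+1e3*(st[1:,4]<1000)); ys,xs=np.nonzero(l==i)
U=(xs+.5)/8-.5+u-18;V=(ys+.5)/8-.5+v-18
X=np.array([onz(ci,a,c,40)[:2] for a,c in zip(U[::7],V[::7])],np.float32)
r=cv2.minAreaRect(X); print(r); e=X-X.mean(0); print("flat",np.degrees(np.angle(np.mean((e[:,0]+1j*e[:,1])**4))/4)+45)
E
```

```text
time_s: 18.0
ee_pos: [567.3, -305.7, 370.6]
ee_rot: [-90.1, 0.1, -82.1]
force: [0.3, 1.1, -4.4]
gripper_width: 13.9
[ 567.27609732 -305.69983342  370.60786411]
326 130
[[    0     0   288   288 77348]
 [    0     0    11    13   105]
 [  112   108    80    81  5491]] [[143.17541501 143.49065263]
 [  4.06666667   4.7047619 ]
 [150.73848115 146.2857403 ]]
((557.5984497070312, -237.23556518554688), (10.686588287353516, 10.966217994689941), 3.8823204040527344)
flat 3.6850471
```

View pics/w6z.png

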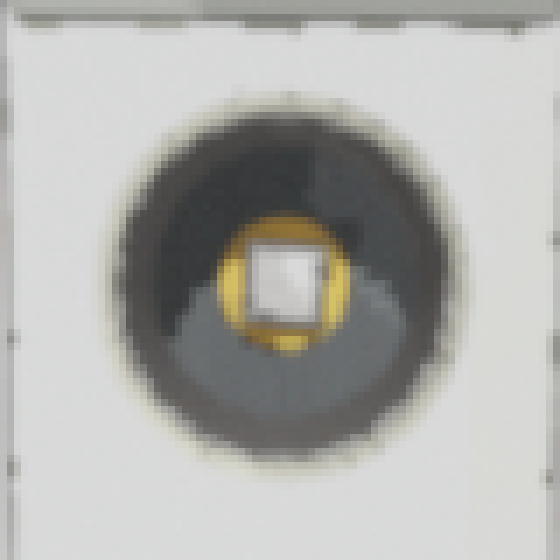

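The stem flats measure 3.8° (mod 90) against 3.4° expected at the stop, so the lock is open. Now I'll take the key back to the stand.

```bash
python3 -c "
from h import *
plan([432.2,256.1,410],-116.85)"
```

```text
t 18.05 ee [ 567.4 -305.4  371.2] [-90.06   0.1  -82.06] w 14.0 F [ 0.7  1.1 -4.6] q [-29.  23.  61.   0.  96. -37.]
delta_cm [-57.49  -3.78  -5.64] twist [ 0.09 34.79 -0.08]
```

```bash
python3 -m pendant '[{"delta_pos":[-2,-2,-0.2],"twist":[0,2,0],"grip":0},{"delta_pos":[-6,-4,-0.6],"twist":[0,5,0],"grip":0},{"delta_pos":[-10.5,-4.2,-1],"twist":[0,8,0],"grip":0},{"delta_pos":[-15,-4.2,-1.5],"twist":[0,11,0],"grip":0},{"delta_pos":[-19.5,-4.2,-2],"twist":[0,14,0],"grip":0}]' 50;python3 -m pendant '[{"delta_pos":[-4.5,0,0.4],"twist":[0,2.5,0],"grip":0},{"delta_pos":[-9,0,0.9],"twist":[0,5,0],"grip":0},{"delta_pos":[-13.5,0,1.3],"twist":[0,8,0],"grip":0},{"delta_pos":[-18,0,1.8],"twist":[0,11,0],"grip":0},{"delta_pos":[-22,0,2.2],"twist":[0,13,0],"grip":0}]' 50; python3 -c "
from h import *
plan([432.2,256.1,400],-116.85)"
```

```text
time_s: 18.55
ee_pos: [519.8, -113.4, 414.3]
ee_rot: [-89.9, 0.0, -96.2]
force: [1.0, 0.3, -4.1]
gripper_width: 14.1
time_s: 19.05
ee_pos: [565.3, 103.5, 414.3]
ee_rot: [-90.0, 0.0, -109.1]
force: [1.9, -0.7, -4.3]
gripper_width: 13.9
t 19.05 ee [565.3 103.5 414.3] [-8.9980e+01  5.0000e-02 -1.0907e+02] w 13.9 F [ 1.9 -0.7 -4.3] q [ 9. 16. 66.  0. 99. 28.]
delta_cm [-10.07   1.43 -17.57] twist [-0.01  7.78 -0.05]
```

```bash
python3 -m pendant '[{"delta_pos":[-2,0,-4],"twist":[0,2,0],"grip":0},{"delta_pos":[-4.5,0,-8],"twist":[0,4,0],"grip":0},{"delta_pos":[-7,0.4,-12],"twist":[0,6,0],"grip":0},{"delta_pos":[-9.5,0.9,-16.5],"twist":[0,7.8,0],"grip":0},{"delta_pos":[-10.1,1.4,-17.6],"twist":[0,7.8,0],"grip":0}]' 50; python3 -m pendant '[{"delta_pos":[0,1,0],"twist":[0,0,0],"grip":0},{"delta_pos":[0,3,0],"twist":[0,0,0],"grip":0},{"delta_pos":[0,6,0],"twist":[0,0,0],"grip":0},{"delta_pos":[0,8,0],"twist":[0,0,0],"grip":0},{"delta_pos":[0,8,0],"twist":[0,0,0],"grip":0}]' 50; python3 -c "
from h import *
plan([432.2,256.1,290],-116.85)
show('wrist','w7');show('side','s3',(180,150,420,390),2.4)"
```

```text
time_s: 19.55
ee_pos: [428.6, 256.7, 400.5]
ee_rot: [-90.1, 0.1, -116.6]
force: [0.1, -0.4, -3.9]
gripper_width: 13.4
time_s: 20.05
ee_pos: [431.8, 251.5, 316.4]
ee_rot: [-90.2, -0.4, -116.9]
force: [0.2, 0.4, -4.5]
gripper_width: 13.3
t 20.05 ee [431.8 251.5 316.4] [ -90.2    -0.38 -116.94] w 13.3 F [ 0.2  0.4 -4.5] q [29.  9. 88. -0. 84. 56.]
delta_cm [-0.45  2.64 -0.16] twist [ 0.2  -0.09  0.38]
```

View pics/s3.png

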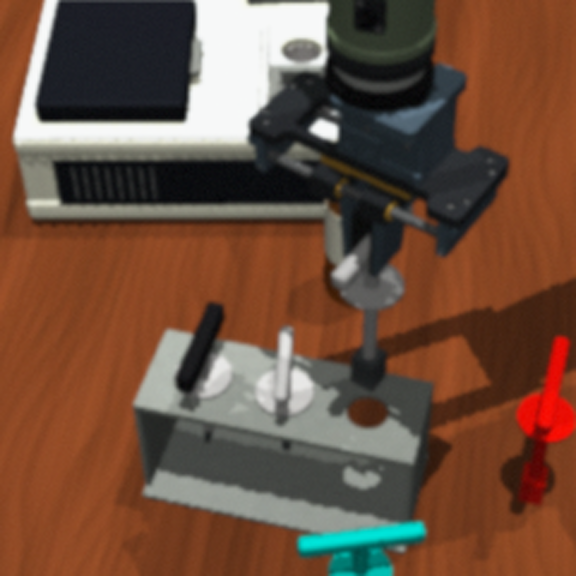

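View pics/w7.png

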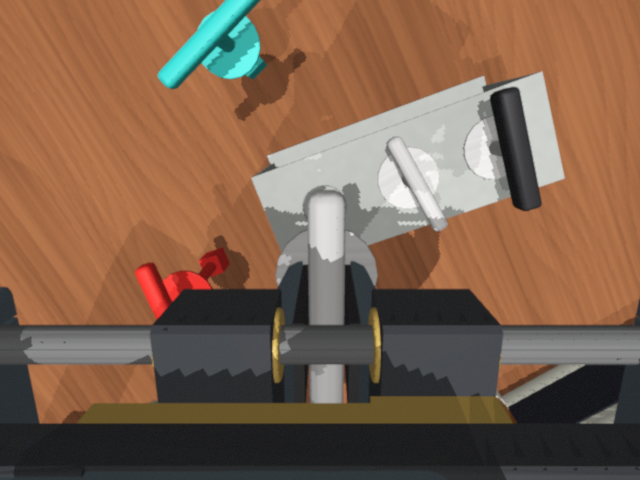

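The key is upright over the empty hole, which is at (368,411) in the side zoom. I'll check the hole position from that view.

```bash
python3 - <<'E'
from h import *
f=np.load("pics/s3.npz"); ci={k:f[k] for k in f}; p=f['p'].astype(int)
m=((p[...,0]-p[...,2]>35)).astype(np.uint8); w=np.zeros_like(m); w[310:333,322:346]=1; m&=w
ys,xs=np.nonzero(m); r=cv2.fitEllipse(cv2.convexHull(np.stack([xs,ys],1).astype(np.int32))); print(len(xs),r, onz(ci,*r[0],128))
f=np.load("pics/side0d.npy") if 0 else None
plan([432.2,256.1,290],-116.85)
E
```

```text
137 ((332.5150146484375, 321.5427551269531), (10.946788787841797, 15.34320068359375), 93.68697357177734) [431.74314355 257.88405345 128.        ]
t 20.15 ee [433.5 252.7 320.1] [-8.9970e+01 -1.0000e-02 -1.1695e+02] w 13.6 F [-0.2 -0.9 -3.5] q [29.  9. 87. -0. 84. 56.]
delta_cm [-0.24  3.01 -0.27] twist [-0.03 -0.1   0.01]
```

```bash
python3 -m pendant '[{"delta_pos":[-0.1,0.5,-0.2],"twist":[0,0,0],"grip":0},{"delta_pos":[-0.25,1.2,-0.27],"twist":[0,-0.1,0],"grip":0},{"delta_pos":[-0.25,2,-0.27],"twist":[0,-0.1,0],"grip":0},{"delta_pos":[-0.25,2.5,-0.27],"twist":[0,-0.1,0],"grip":0},{"delta_pos":[-0.25,2.5,-0.27],"twist":[0,-0.1,0],"grip":0}]' 50; python3 -c "
from h import *
plan([432.2,256.3,200],-116.85)"
```

```text
time_s: 20.65
ee_pos: [431.3, 256.5, 293.7]
ee_rot: [-90.1, -0.1, -116.8]
force: [0.0, -0.6, -4.0]
gripper_width: 14.0
t 20.65 ee [431.3 256.5 293.7] [-9.006e+01 -1.100e-01 -1.168e+02] w 14.0 F [ 0.  -0.6 -4. ] q [29.  9. 90. -0. 80. 56.]
delta_cm [-0.04  9.37  0.1 ] twist [0.06 0.05 0.11]
```

```bash
python3 -m pendant '[{"delta_pos":[0,0.5,0],"twist":[0,0,0],"grip":0},{"delta_pos":[0,1,0],"twist":[0,0,0],"grip":0},{"delta_pos":[0,1.5,0],"twist":[0,0,0],"grip":0},{"delta_pos":[0,2.1,0],"twist":[0,0,0],"grip":0},{"delta_pos":[0,2.7,0],"twist":[0,0,0],"grip":0}]' 50; python3 -c "
from h import *
plan([432.2,256.3,200],-116.85)"
```

```text
time_s: 21.15
ee_pos: [431.7, 256.7, 267.2]
ee_rot: [-90.0, -0.0, -116.8]
force: [0.4, 0.8, -5.0]
gripper_width: 13.7
t 21.15 ee [431.7 256.7 267.2] [-9.000e+01 -1.000e-02 -1.168e+02] w 13.7 F [ 0.4  0.8 -5. ] q [29. 10. 93. -0. 77. 56.]
delta_cm [0.01 6.72 0.07] twist [0.   0.05 0.01]
```

```bash
python3 -m pendant '[{"delta_pos":[0,1.5,0.05],"twist":[0,0,0],"grip":0},{"delta_pos":[0,3.5,0.05],"twist":[0,0,0],"grip":0},{"delta_pos":[0,5.5,0.05],"twist":[0,0,0],"grip":0},{"delta_pos":[0,7.5,0.05],"twist":[0,0,0],"grip":0},{"delta_pos":[0,8.8,0.05],"twist":[0,0,0],"grip":0}]' 50; python3 -c "
from h import *
plan([432.2,256.3,162.7],-116.85)"
```

```text
time_s: 21.65
ee_pos: [431.5, 256.1, 178.0]
ee_rot: [-90.1, -0.1, -116.8]
force: [0.3, 0.1, -4.0]
gripper_width: 13.7
t 21.65 ee [431.5 256.1 178. ] [-9.007e+01 -1.100e-01 -1.168e+02] w 13.7 F [ 0.3  0.1 -4. ] q [ 29.  13. 102.  -0.  65.  56.]
delta_cm [-0.05  1.53  0.06] twist [0.07 0.05 0.11]
```

```bash
python3 -m pendant '[{"delta_pos":[0,0.4,0],"twist":[0,0,0],"grip":0},{"delta_pos":[0,0.8,0],"twist":[0,0,0],"grip":0},{"delta_pos":[0,1.1,0],"twist":[0,0,0],"grip":0},{"delta_pos":[0,1.3,0],"twist":[0,0,0],"grip":0},{"delta_pos":[0,1.4,0],"twist":[0,0,0],"grip":0}]' 50; python3 -c "
from h import *
plan([432.2,256.3,162.7],-116.85)"
```

```text
time_s: 22.15
ee_pos: [432.4, 256.6, 166.1]
ee_rot: [-90.0, 0.0, -116.8]
force: [-0.2, 0.4, -5.0]
gripper_width: 13.6
t 22.15 ee [432.4 256.6 166.1] [-8.997e+01  3.000e-02 -1.168e+02] w 13.6 F [-0.2  0.4 -5. ] q [ 29.  14. 103.  -0.  63.  56.]
delta_cm [ 0.04  0.34 -0.  ] twist [-0.03  0.05 -0.03]
```

```bash
python3 -m pendant '[{"delta_pos":[0.03,0.1,0],"twist":[0,0,0],"grip":0},{"delta_pos":[0.03,0.2,0],"twist":[0,0,0],"grip":0},{"delta_pos":[0.03,0.3,0],"twist":[0,0,0],"grip":0},{"delta_pos":[0.03,0.35,0],"twist":[0,0,0],"grip":0},{"delta_pos":[0.03,0.35,0],"twist":[0,0,0],"grip":0}]' 50; python3 -c "
from h import *
plan([432.2,256.3,162.7],-116.85)"
```

```text
time_s: 22.65
ee_pos: [432.2, 256.3, 162.7]
ee_rot: [-90.0, 0.0, -116.8]
force: [-0.0, -0.2, -0.1]
gripper_width: 13.6
t 22.65 ee [432.2 256.3 162.7] [-8.998e+01  2.000e-02 -1.168e+02] w 13.6 F [-0.  -0.2 -0.1] q [ 29.  14. 104.  -0.  62.  56.]
delta_cm [0. 0. 0.] twist [-0.02  0.05 -0.02]
```

The weight has gone onto the stand (the wrist force is back to 0), so I'll release.

```bash
python3 -m pendant '[{"delta_pos":[0,0.03,0],"twist":[0,0,0],"grip":25},{"delta_pos":[0,0.03,0],"twist":[0,0,0],"grip":45},{"delta_pos":[0,0.03,0],"twist":[0,0,0],"grip":45},{"delta_pos":[0,0.03,0],"twist":[0,0,0],"grip":45},{"delta_pos":[0,0.03,0],"twist":[0,0,0],"grip":45}]'; python3 -m pendant '[{"delta_pos":[0,-1,0],"twist":[0,0,0],"grip":45},{"delta_pos":[0,-4,0],"twist":[0,0,0],"grip":45},{"delta_pos":[0,-8,0],"twist":[0,0,0],"grip":45},{"delta_pos":[2,-12,0],"twist":[0,0,0],"grip":45},{"delta_pos":[6,-16,0],"twist":[0,0,0],"grip":45}]'; python3 -c "
from h import *
show('wrist','w8');show('side','s4',(180,150,420,390),2.4)
plan([485,-150,330],-172.4)"
```

```text
time_s: 23.15
ee_pos: [432.1, 256.3, 162.1]
ee_rot: [-90.0, 0.0, -116.8]
force: [-0.1, 0.5, -0.2]
gripper_width: 41.2
time_s: 23.65
ee_pos: [407.7, 207.5, 319.8]
ee_rot: [-89.9, 0.1, -116.7]
force: [1.3, -0.4, -0.5]
gripper_width: 41.0
t 23.75 ee [407.7 205.6 323.7] [ -89.57    0.45 -116.9 ] w 41.0 F [ 0.6 -0.2 -0. ] q [25.  4. 92. -0. 83. 52.]
delta_cm [28.21 -0.68 22.99] twist [-0.18 55.5  -0.63]
```

View pics/s4.png

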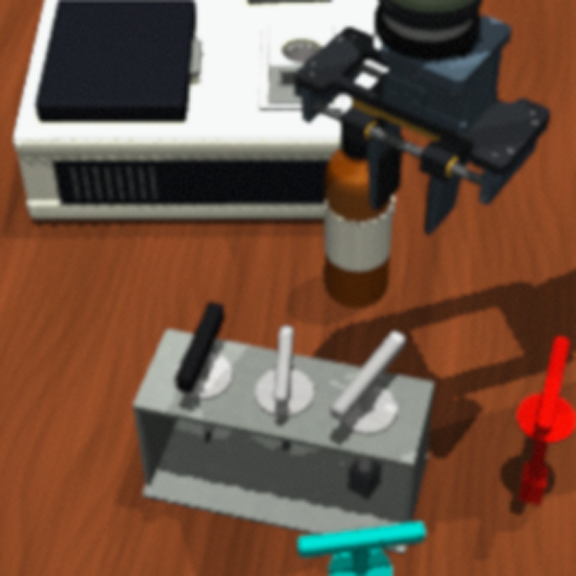

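View pics/w8.png

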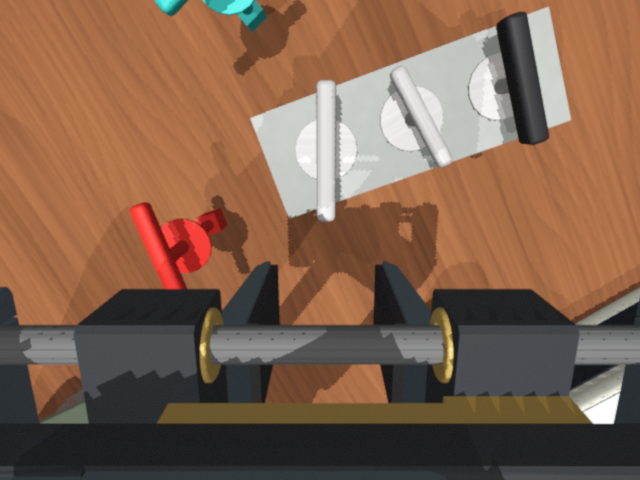

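The key hangs upright in its hole, with its bar at (370,375) in the side zoom and its socket visible below the sheet. The other tools haven't moved. Back to the shutter.

```bash
python3 -m pendant '[{"delta_pos":[3.5,0,3],"twist":[0,8,0],"grip":50},{"delta_pos":[7,0,6],"twist":[0,16,0],"grip":50},{"delta_pos":[10.5,0,9],"twist":[0,24,0],"grip":50},{"delta_pos":[14,0,12],"twist":[0,32,0],"grip":50},{"delta_pos":[17.5,0,15],"twist":[0,40,0],"grip":50}]'; python3 -c "
from h import *
plan([551,-171.7,240],-172.4)"
```

```text
time_s: 24.25
ee_pos: [462.3, -18.5, 317.5]
ee_rot: [-90.0, 0.0, -157.1]
force: [1.3, 0.3, -0.2]
gripper_width: 45.7
t 24.25 ee [462.3 -18.5 317.5] [-9.0000e+01  3.0000e-02 -1.5712e+02] w 45.7 F [ 1.3  0.3 -0.2] q [-4.  5. 92.  0. 83. 63.]
delta_cm [-2.22  7.75 17.56] twist [ 1.000e-02  1.528e+01 -3.000e-02]
```

```bash
python3 -m pendant '[{"delta_pos":[-0.5,0,4],"twist":[0,4,0],"grip":50},{"delta_pos":[-1,0,8],"twist":[0,9,0],"grip":50},{"delta_pos":[-1.6,2,12.5],"twist":[0,13,0],"grip":50},{"delta_pos":[-2.1,5,17],"twist":[0,15.3,0],"grip":50},{"delta_pos":[-2.2,7.7,17.6],"twist":[0,15.3,0],"grip":50}]'; python3 -m pendant '[{"delta_pos":[0,1,0],"twist":[0,0,0],"grip":50},{"delta_pos":[0,3,0],"twist":[0,0,0],"grip":50},{"delta_pos":[0,4,0],"twist":[0,0,0],"grip":50},{"delta_pos":[0,4,0],"twist":[0,0,0],"grip":50},{"delta_pos":[0,4,0],"twist":[0,0,0],"grip":50}]'; python3 -c "
from h import *
plan([550,-171.7,141.5],-172.4)"
```

```text
time_s: 24.75
ee_pos: [553.7, -173.7, 238.9]
ee_rot: [-89.9, 0.1, -172.3]
force: [-0.3, -0.1, -0.7]
gripper_width: 45.7
time_s: 25.25
ee_pos: [552.0, -169.6, 201.6]
ee_rot: [-90.0, 0.1, -172.1]
force: [-0.5, -0.5, -0.2]
gripper_width: 45.3
t 25.25 ee [ 552.  -169.6  201.6] [-8.9960e+01  9.0000e-02 -1.7205e+02] w 45.3 F [-0.5 -0.5 -0.2] q [-18.  19.  91.   0.  70.  64.]
delta_cm [0.24 6.01 0.18] twist [-0.04  0.35 -0.09]
```

```bash
python3 -m pendant '[{"delta_pos":[0.2,2,0.18],"twist":[0,0.35,0],"grip":50},{"delta_pos":[0.2,4.3,0.18],"twist":[0,0.35,0],"grip":50},{"delta_pos":[0.2,5.9,0.18],"twist":[0,0.35,0],"grip":50},{"delta_pos":[0.2,5.9,0.18],"twist":[0,0.35,0],"grip":50},{"delta_pos":[0.2,5.9,0.18],"twist":[0,0.35,0],"grip":2}]' 20; python3 -m pendant '[{"delta_pos":[0,0,0],"twist":[0,0,0],"grip":2},{"delta_pos":[0,0,0],"twist":[0,0,0],"grip":2},{"delta_pos":[0,0,0],"twist":[0,0,0],"grip":2},{"delta_pos":[0,0,0],"twist":[0,0,0],"grip":2},{"delta_pos":[0,0,0],"twist":[0,0,0],"grip":2}]' 20; python3 -c "
from h import *
plan([558.5,-237.2,141.5],-172.4)"
```

```text
time_s: 25.75
ee_pos: [550.7, -172.2, 142.8]
ee_rot: [-89.9, 0.1, -172.4]
force: [0.2, 0.2, -0.7]
gripper_width: 40.2
time_s: 26.25
ee_pos: [550.1, -172.2, 141.9]
ee_rot: [-90.0, 0.0, -172.5]
force: [-0.1, 0.8, 3.0]
gripper_width: 10.0
t 26.25 ee [ 550.1 -172.2  141.9] [-8.9980e+01  5.0000e-02 -1.7246e+02] w 10.0 F [-0.1  0.8  3. ] q [-19.  21.  96.   0.  63.  64.]
delta_cm [0.02 0.04 6.56] twist [-0.02 -0.06 -0.05]
```

```bash
python3 -m pendant '[{"delta_pos":[0,0,1.2],"twist":[0,0,0],"grip":2},{"delta_pos":[0,0,2.6],"twist":[0,0,0],"grip":2},{"delta_pos":[0,0,4],"twist":[0,0,0],"grip":2},{"delta_pos":[0,0,5.4],"twist":[0,0,0],"grip":2},{"delta_pos":[0,0,6.3],"twist":[0,0,0],"grip":2}]' 20; python3 -m pendant '[{"delta_pos":[0,0,0.2],"twist":[0,0,0],"grip":2},{"delta_pos":[0,0,0.4],"twist":[0,0,0],"grip":2},{"delta_pos":[0,0,0.6],"twist":[0,0,0],"grip":2},{"delta_pos":[0,0,0.6],"twist":[0,0,0],"grip":2},{"delta_pos":[0,0,0.6],"twist":[0,0,0],"grip":2}]' 20; python3 -c "
from h import *
plan([558.5,-237.2,141.5],-172.4)"
```

```text
time_s: 26.75
ee_pos: [558.6, -236.9, 141.9]
ee_rot: [-89.9, 0.1, -172.5]
force: [-0.2, 1.4, 5.3]
gripper_width: 10.1
time_s: 27.25
ee_pos: [558.7, -237.6, 141.9]
ee_rot: [-90.4, 0.0, -172.5]
force: [-1.0, 12.4, 9.5]
gripper_width: 9.4
t 27.25 ee [ 558.7 -237.6  141.9] [-9.0450e+01  1.0000e-02 -1.7255e+02] w 9.4 F [-1.  12.4  9.5] q [-24.  24.  91.   0.  65.  58.]
delta_cm [ 0.02  0.04 -0.04] twist [ 0.45 -0.15 -0.01]
```

The shutter is at its shut stop (12 N). I'll relax the push, let go and clear the arm.

```bash
python3 -m pendant '[{"delta_pos":[0,0,-0.1],"twist":[0,0,0],"grip":2},{"delta_pos":[0,0,-0.2],"twist":[0,0,0],"grip":25},{"delta_pos":[0,0,-0.2],"twist":[0,0,0],"grip":45},{"delta_pos":[0,0,-0.2],"twist":[0,0,0],"grip":45},{"delta_pos":[0,0,-0.2],"twist":[0,0,0],"grip":45}]'; python3 -m pendant '[{"delta_pos":[0,-2,0],"twist":[0,0,0],"grip":45},{"delta_pos":[0,-6,0],"twist":[0,0,0],"grip":45},{"delta_pos":[1,-10,0],"twist":[0,0,0],"grip":45},{"delta_pos":[4,-14,0],"twist":[0,0,0],"grip":45},{"delta_pos":[7,-18,0],"twist":[0,0,0],"grip":45}]';python3 -m pendant '[{"delta_pos":[0,0,0],"twist":[0,0,0],"grip":45},{"delta_pos":[0,0,0],"twist":[0,0,0],"grip":45},{"delta_pos":[0,0,0],"twist":[0,0,0],"grip":45},{"delta_pos":[0,0,0],"twist":[0,0,0],"grip":45},{"delta_pos":[0,0,0],"twist":[0,0,0],"grip":45}]'; python3 - <<'E'
from h import *
ci,p,d=show('wrist','w9'); show('side','s5'); show('top','t5')
P=cloud(ci,d); z=P[...,2]; m=(z>148)&(z<159); k,l,st,ce=cv2.connectedComponentsWithStats(m.astype(np.uint8))
for i in range(1,k):
    if st[i,4]>150:
        Q=P[l==i]; r=cv2.minAreaRect(Q[:,:2].astype(np.float32)); print(st[i],np.round(r[0],1),np.round(r[1],1),r[2])
E
```

```text
time_s: 27.75
ee_pos: [558.5, -239.4, 140.9]
ee_rot: [-90.0, -0.0, -172.5]
force: [-0.1, -0.4, -0.1]
gripper_width: 39.0
time_s: 28.25
ee_pos: [488.5, -248.1, 322.5]
ee_rot: [-90.0, -0.0, -172.4]
force: [0.8, -0.8, 0.4]
gripper_width: 40.8
time_s: 28.75
ee_pos: [489.4, -247.5, 319.8]
ee_rot: [-90.1, -0.1, -172.4]
force: [0.3, -0.4, -0.7]
gripper_width: 41.0
[433  41   6 138 318] [ 582.3 -318.2] [99.3  1.7] 10.817001342773438
[320 101  13  59 752] [ 558.2 -237.9] [43.6  9.4] 7.4194135665893555
[ 14 163  59  81 698] [475.9 -24.3] [66.1 27.1] 22.52928352355957
```

View pics/w9.png

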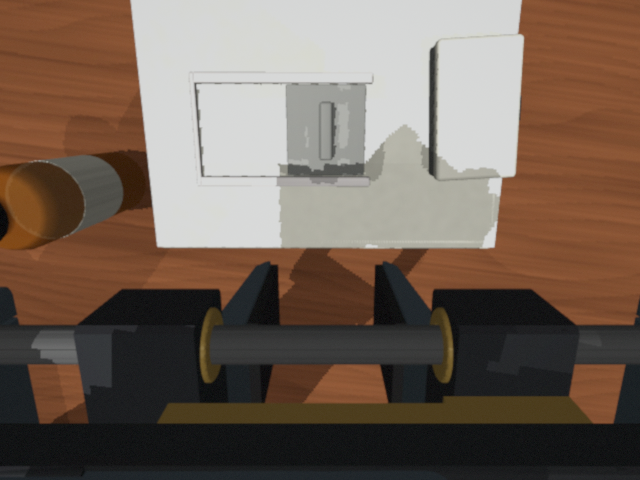

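View pics/s5.png

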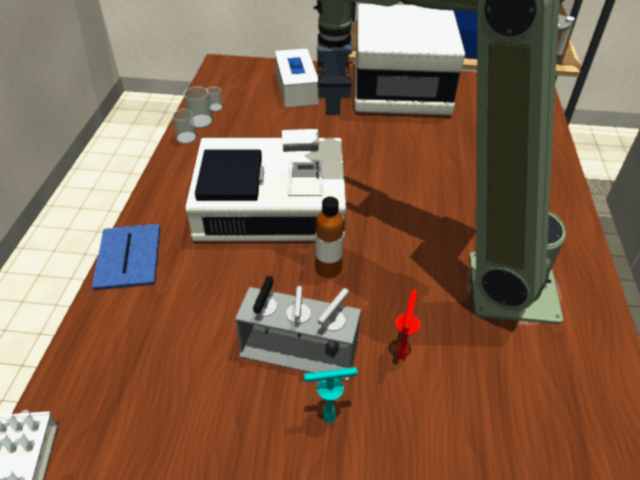

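The shutter is shut over the port with its ridge at (326,130) in the wrist view. The bottle, case and tools are unchanged and the arm is clear. Handing the job in.

```bash
python3 -c "
from workcell import job,state
print(job.job_done()); print(state()['time_s'])"
```

```text
the job is handed in; nothing more can be done
None
the job is handed in; nothing more can be done
```

I did the whole job in the order asked and handed it in at about 29 s of the 72 s allowed. No verdict is reported, so this rests on my own checks.

- **Shutter open:** I pinched the ridge and slid it until it met the stop at about 10 N. The wrist camera then showed the port uncovered.
- **Lock:** I seated the T-key on the stem and turned it anticlockwise until the torque climbed steadily to about 0.65 N m. That came about 9° later than I had predicted. The camera afterwards measured the stem at 86.3°, against 85.9° (1.5 rad) at the stop.
- **Key returned:** I drew the key out and lowered it back into its own hole. The wrist force fell from about -4 N to 0 before I released it. The side and wrist views show it hanging upright.
- **Shutter shut:** I slid it closed to its stop at about 12 N and let go. The ridge is within about 1 mm of its starting position, which is inside the camera error.
- **Everything else:** In the last side and wrist pictures, the other two tools, the bottle, the case and the look-alikes look where they were. The arm was clear of everything.

No check failed. The side camera put the stand and its tools 2–4 mm further in y than the other cameras, so I used the wrist-camera positions there.

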